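# Hang the painted panel under the display lamp

## Task

The small painted panel on the table easel is finished: take it by its hanger bar, hook it over the display rail on the open stretch beside the lamp, with its painted face turned away from you like the round panel that already hangs there, and slide it along the rail until it hangs centred under the lamp, then let go. Do not knock the lamp, and leave the round panel, the paper cup and the strip of paint pots as they are.

Things in the scene. Friction and masses are not known exactly. Their poses are not given: they have to be found in the camera images.
- panel: Loose painted panel with hanger, 0.15-0.25 kg, 207 mm tall. x = the way its painted face looks, z = up to the hook. Origin: bottom edge, middle, mid thickness. White board 130 (y) x 70 (z 0 to 70) x 20 mm (x -10 to 10). Centre of mass at z about 70. It starts on the easel, face away from the robot, leaning 8 degrees with its top towards the robot. Its hanger bar: see bar_grip and hook_seat.
- bar_grip (a point): Middle of the bare part of the hanger bar, panel frame (-12, 0, 101) mm; axes as the panel's. Aluminium flat bar, 26 mm wide (y), 4 mm thick (x), on the board's back, bare from z 70 to 193; pinch it by its edges. When hung, this is 96 mm below the rail's axis: a tool tilted 30 to 40 degrees back from the bar (body towards the robot) stays clear of rail and lamp.
- hook_seat (a point): Where the rail's axis lies inside the hook when hung, panel frame (0, 0, 197) mm; axes as the panel's. At z 193 the bar bends forward (+x) over the top (z 207) into a hook open downward, 20 mm wide inside, 26 mm along y; its front lip, at x 10 to 17, ends at z 178. Lifted 26 mm above seated, the lip passes over the rail.
- panel_front (a point): Point on the middle of the board's painted face; axes as the panel's.
- easel: Wooden table easel, fixed. Origin on the table below the panel's origin, which stands 60 mm above it; its front is +x. Base board 130 mm (y) by 100 mm (x -62 to 38). The panel stands on a ledge, sloped with it, behind a lip 10 mm high and 2 mm from the board, and leans on two prongs at y -42 and 42 that rise to 60 mm along the board's back.
- stand: Fixed steel display stand. Origin on the table under the rail's middle; x = its front, away from the robot. Two round uprights (18 mm thick) at y -320 and 320, feet x -50 to 120, carry the bare hanging rail: a round bar 12 mm thick along y, axis at x 0 and 305 mm above the table. A second bar, for the lamp, runs 63 mm higher and 55 mm further forward.
- rail_mid (a point): Middle of the rail's length, on its axis; axes as the stand's.
- lamp: Picture light, fixed, clipped to the upper bar: flat aluminium housing 180 mm (y) x 54 mm (x) x 14 mm, black clip at mid-length. Origin: middle of its underside, 26 mm above the rail's axis and 14 mm in front of it; axes as the stand's. It covers 90 mm of rail either side: nothing can be hooked on under it, only slid in, the hook passing 16 mm below it.
- round_panel: Painted disc, 90 mm across, already hanging loose on the rail by the same kind of hanger, 225 to 250 mm from the rail's middle on the stand's +y side. Origin: bottom of the disc, 10 mm in front of its back (it is 28 mm thick); axes as the panel's. The open stretch of the rail is on the lamp's other side (stand's -y).
- cup: White paper cup, loose, 85 mm high, 76 mm wide. Origin: centre of its underside.
- paint_pots: Strip of five small lidded paint pots, loose, 168 mm long (its x), 31 mm wide, 32 mm high. Origin: centre of its underside.

How it is judged:
By the outcome, as a careful person would: the job done as asked, in the order asked, and still so for the second after the job is handed in, with the robot touching nothing.
It also fails if it takes over 56 s, if anything falls off the work surface, if the arm or the gripper's body presses on something with over 40 N, if the wrist force passes 120 N, or if a joint passes its speed limit or range.

## Robot

A 7-joint arm with a two-finger parallel gripper is mounted at the origin on the work surface. World frame = base frame: x ahead of the robot, y to its left, z up, the work surface at z = 0. Lengths are in m, angles in rad, forces in N, time in s.
With the tool pointing down it reaches from about 0.425 to 0.875 m from the base axis. Payload 8.4 kg.
Tool frame: the origin (TCP) lies midway between the tips of the shut fingers; the grasp point (between the pads) lies behind it (r.grip_depth is the y of the grasp point in the tool frame, in m); y points along the fingers, z is the direction in which the jaws open and shut, and the axes are right-handed (so a half turn about y gives the same grasp; the last joint's range is limited). The gripper opens to 87 mm and grips with 3 to 60 N. Pads are 19 mm wide; open, the fingers measure 117 mm over their backs; the gripper's body (75 mm by 190 mm) begins 51 mm behind the grasp point.
Start: joints at [-1.346, 0.333, 0.04, 1.465, -0.013, 1.343, -0.059], TCP at [0.207, 0.616, 0.223] pointing down, gripper open.
Joint ranges: [-2.58, 2.58], [-0.38, 2.09], [-1.3, 1.39], [0.25, 2.4], [-1.5, 4.64], [0.08, 2.09], [-2.65, 2.65]. Speed limits (rad/s): [2.22, 2.22, 2.79, 2.79, 3.14, 3.14, 3.14].

## Interface

Orientations are given as [roll, pitch, yaw] about the fixed x, y, z axes, in that order (R = Rz(yaw) Ry(pitch) Rx(roll)).
In Python, from bench import r gives the robot as it stands.
- The arm moves only by the tool arm_command, never from a script. Its argument "rows" is a list of rows, each an object of numbers: "ax", "ay", "az": the turn, a rotation vector about the tool's x, y, z in rad; "tx", "ty", "tz": the shift along the tool's x, y, z in cm; "grip": the gripper command: -1 is fully open, 1 is shut, values between are in proportion. In form: [{"ax": .., "ay": .., "az": .., "tx": .., "ty": .., "tz": .., "grip": ..}, ...]. A call has 1 to 5 rows; each row shifts and turns the commanded pose from where the row before left it, along the tool's axes as they then stand; what a row does not reach is not made up. A row lasts 1/12 s, in which the tool goes at most 41.7 mm and 7.16 degrees, less where a joint would pass 70% of its speed; a pose out of reach is approached as far as the arm can. A call with a gripper value outside its range is refused whole. The fingers move at their own pace and stop on an object; "grip_force" is the grip in N (left out, the last holds). Time passes only in rows, so rows that do not move let the fingers close. It gives the time, the measured TCP pose, the force and the opening at its end, in the units of the state.
- r.sense(): the state, without advancing time (a new reading comes with each control period).
- r.read_camera(name): name is "side" or "top" or "wrist"; returns the picture (400x640x3 uint8, red, green, blue); there is no depth.
- r.calibration(name): a dict with "vfov" (degrees; the focal length in pixels is half the picture's height over the tangent of half this angle, whatever the lens; pixels are square), "cx", "cy" (the principal point, pixels), "R" (3x3) and "t" (3): a world point X has camera coordinates R X + t; the wrist camera has in their place "mount" (4x4, takes a point from camera to tool coordinates, whose origin is the TCP and whose axes are the tool frame's). Camera axes: x right, y down, z forward; pixel columns grow to the right and rows downward; lengths in m; the calibration is good to about 2 mm. A picture is of the moment at which its call begins: read the wrist's pose just before it. calibration takes no time and is no camera call.
- r.sign_off(): hands the job in, once; it reports no verdict.
The state is a dict: "t": time; "joint_pos": joint angles; "dq": joint speeds; "effort": joint torques, N m; "tool_pos": TCP position; "ee_rot": TCP orientation; "ft_force": force on the tool from outside, world axes, zero at the start; "wrist_torque": the same for the moment, N m; "width": finger opening in m.
Only numpy, scipy, OpenCV 4.12 (cv2) and the standard library are available. Lean on these libraries where they do the work, as an engineer would, in place of code of your own. Each camera call takes 0.05 s, during which the arm holds its last target.

## Working session

There is one attempt and no reset: what is moved stays moved. The work goes in short steps, Python scripts to look and compute and a tool call to move; the robot and the scene stay as the last step left them, time stands still between calls to the robot, and variables do not carry over. Pictures are saved under pics/ and viewed, and the job is handed in when it is done.

Besides the shell and the picture viewer there is one more tool, called after ">>>" as name([rows], argument=value, ...), one row to a line, values as JSON. arm_command: Moves the arm, as the interface text tells. Its arguments: {"type":"object","properties":{"rows":{"type":"array"},"grip_force":{"type":"number"}},"required":["rows"]}

```bash
ls; mkdir -p pics
python3 - <<'E'
from bench import r
import cv2, numpy as np
print({k:np.round(v,3) for k,v in r.sense().items()}, r.grip_depth)
for n in ["side","top","wrist"]:
    im=r.read_camera(n); cv2.imwrite(f"pics/a_{n}.png",im[:,:,::-1])
    c=r.calibration(n); print(n,{k:np.round(v,4).tolist() for k,v in c.items()})
E
```

```text
pics
{'t': np.float64(0.0), 'joint_pos': array([-1.346,  0.334,  0.04 ,  1.466, -0.013,  1.343, -0.059]), 'dq': array([ 0.001, -0.001,  0.001,  0.   ,  0.001,  0.   ,  0.   ]), 'effort': array([-0.0000e+00, -6.5635e+01,  1.3350e+00, -4.0379e+01, -6.0000e-02,
        4.5000e-02,  0.0000e+00]), 'tool_pos': array([0.207, 0.616, 0.222]), 'ee_rot': array([-1.572, -0.   , -0.324]), 'ft_force': array([ 0.203, -0.389,  0.599]), 'wrist_torque': array([ 0.001, -0.033, -0.059]), 'width': np.float64(0.087)} -0.0187
side {'vfov': 51.9578, 'cx': 318.1837, 'cy': 201.6488, 'R': [[0.728, -0.6855, -0.0032], [-0.5154, -0.5443, -0.6619], [0.452, 0.4835, -0.7496]], 't': [-0.3957, 0.4668, 0.6417]}
top {'vfov': 45.2325, 'cx': 320.9879, 'cy': 198.0284, 'R': [[-0.0006, -1.0, -0.0068], [-0.9859, 0.0017, -0.1676], [0.1676, 0.0066, -0.9858]], 't': [0.0628, 0.605, 0.9237]}
wrist {'vfov': 66.567, 'cx': 320.2615, 'cy': 196.6756, 'mount': [[-0.0005, 0.96, 0.2798, -0.0749], [-0.0002, -0.2798, 0.96, -0.162], [1.0, 0.0005, 0.0003, 0.0002], [0.0, 0.0, 0.0, 1.0]]}
```

View pics/a_side.png

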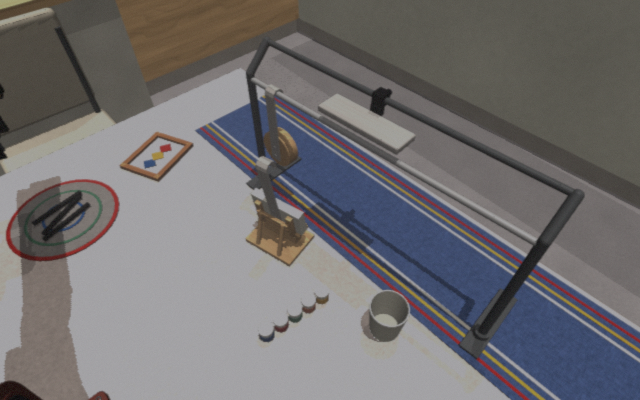

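View pics/a_top.png

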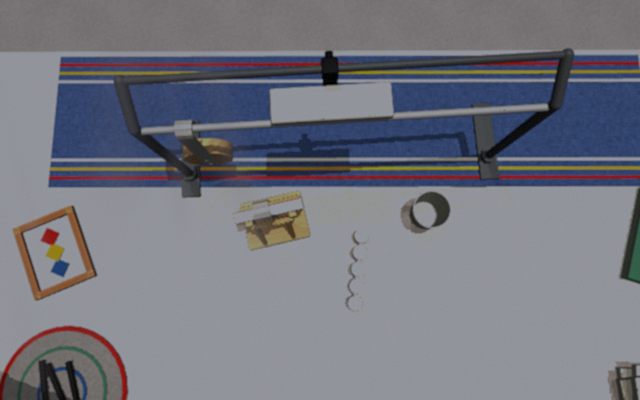

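View pics/a_wrist.png

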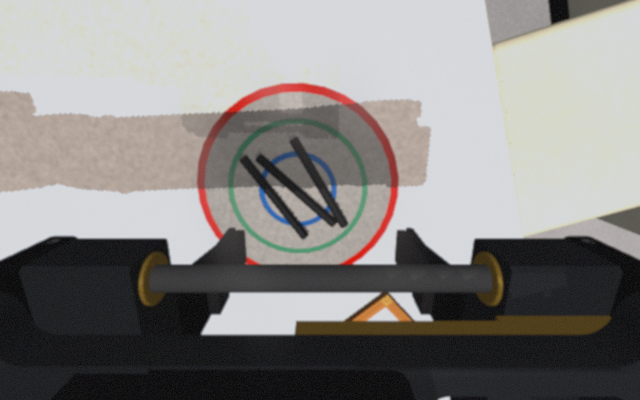

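Overview: the side and top views show the rail (top from about (145,131) to (548,107)), the lamp at (330,103), the round panel on the left, and the easel and panel around (272,215). The cup is at (425,212) and the pots at (358,270). Next I zoom in.

```bash
cat > h.py <<'E'
import numpy as np, cv2
from bench import r
from scipy.spatial.transform import Rotation as Ro
def cam(n, st=None):
    c=r.calibration(n); f=200/np.tan(np.radians(c['vfov'])/2)
    if n=='wrist':
        T=np.eye(4); T[:3,:3]=Ro.from_euler('xyz',st['ee_rot']).as_matrix(); T[:3,3]=st['tool_pos']
        W=T@np.array(c['mount']); R=W[:3,:3].T; t=-R@W[:3,3]
    else: R=np.array(c['R']); t=np.array(c['t'])
    return f,c['cx'],c['cy'],R,t
def ray(C,p):
    f,cx,cy,R,t=C; d=R.T@np.array([(p[0]-cx)/f,(p[1]-cy)/f,1]); return -R.T@t, d/np.linalg.norm(d)
def onz(C,p,z):
    o,d=ray(C,p); return o+d*(z-o[2])/d[2]
def proj(C,X):
    f,cx,cy,R,t=C; q=R@np.array(X)+t; return np.array([f*q[0]/q[2]+cx,f*q[1]/q[2]+cy])
def tri(obs):
    A=np.zeros((3,3));b=np.zeros(3);
    for C,p in obs:
        o,d=ray(C,p);P=np.eye(3)-np.outer(d,d);A+=P;b+=P@o
    X=np.linalg.solve(A,b); return X,[np.round(proj(C,X)-p,1).tolist() for C,p in obs]
E
python3 - <<'E'
import cv2
a=cv2.imread('pics/a_side.png');b=cv2.imread('pics/a_top.png')
cv2.imwrite('pics/c1.png',cv2.resize(a[140:270,220:340],None,fx=5,fy=4.6,interpolation=2) if 0 else cv2.resize(a[145:265,230:330],None,fx=5,fy=5,interpolation=2))
cv2.imwrite('pics/c2.png',cv2.resize(b[110:260,170:330],None,fx=4,fy=4,interpolation=2)[:600])
E
```

```text
(no output)
```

View pics/c1.png

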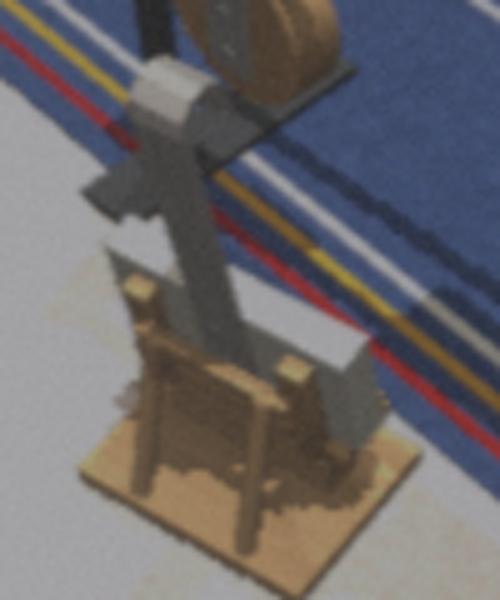

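View pics/c2.png

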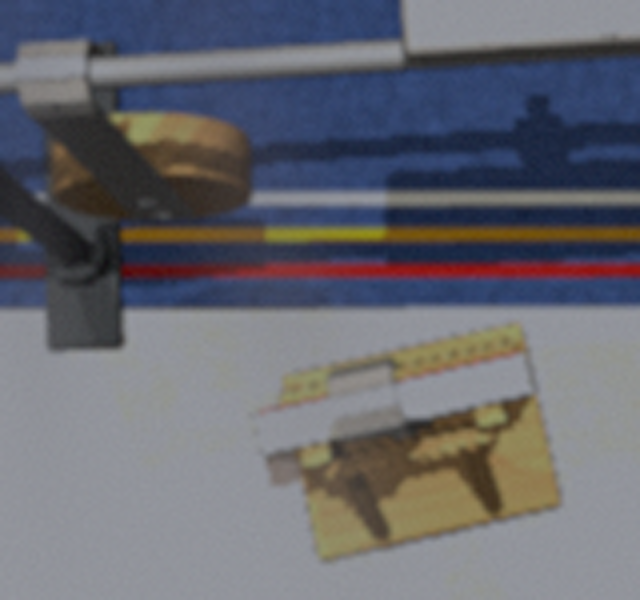

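```bash
python3 - <<'E'
from h import *
np.set_printoptions(precision=4,suppress=True)
T=cam('top');S=cam('side')
ct=lambda x,y:(x/4+170-.4,y/4+110-.4); cs=lambda x,y:(x/5+230-.4,y/5+145-.4)
for p in [(320,560),(562,505),(525,325)]: print('base',onz(T,ct(*p),.01))
for p in [(80,473),(300,600),(422,455)]: print('base side',onz(S,cs(*p),.01))
print('hook',tri([(T,ct(365,400)),(S,cs(172,92))]))
print('boardBR',tri([(T,ct(533,392)),(S,cs(340,372))]))
print('boardFR',tri([(T,ct(525,352)),(S,cs(370,343))]))
print('boardBL',tri([(T,ct(258,452)),(S,cs(105,247))]))
# rail
im=cv2.imread('pics/a_top.png'); g=cv2.cvtColor(im,cv2.COLOR_BGR2HSV)
pts=[]
for u in list(range(215,262,4))+list(range(400,540,6)):
    y0=131-(u-145)*24/403
    col=g[int(y0)-14:int(y0)+14,u].astype(int); m=(col[:,1]<90)&(col[:,2]>95)
    v=np.nonzero(m)[0]
    if len(v): pts.append((u,int(y0)-14+v.mean(),len(v)))
pts=np.array(pts); print(pts[::5])
X=np.array([onz(T,p[:2],.305) for p in pts if 4<=p[2]<=10]); k=np.polyfit(X[:,1],X[:,0],1); print('rail x=k y+c',k, np.std(X[:,0]-np.polyval(k,X[:,1])),len(X))
for p in [(270,90),(391,83),(393,116),(271,124)]: print('lamp top',onz(T,p,.345))
print('rail ends',onz(T,(141,131),.305),onz(T,(553,107),.305))
print('feet',onz(T,(190,197),.0),onz(T,(490,180),.0))
for y in (.25,-.25): print(proj(S,(np.polyval(k,y),y,.305)),proj(T,(np.polyval(k,y),y,.305)))
print('cup',onz(T,(431,208),.085),'pots',[onz(T,p,.03)for p in((361,238),(355,303))])
E
python3 - <<'E'
import cv2
a=cv2.imread('pics/a_side.png');b=cv2.imread('pics/a_top.png')
cv2.imwrite('pics/c3.png',cv2.resize(b[40:200,250:410],None,fx=3.7,fy=3.7,interpolation=2))
E
```

```text
base [0.5034 0.211  0.01  ]
base [0.5319 0.0851 0.01  ]
base [0.6276 0.1051 0.01  ]
base side [0.5042 0.2063 0.01  ]
base side [0.5335 0.0823 0.01  ]
base side [0.6278 0.1038 0.01  ]
hook (array([0.5515, 0.1563, 0.2572]), [[0.0, -0.0], [-0.0, 0.0]])
boardBR (array([0.5747, 0.0954, 0.1246]), [[0.1, -0.1], [-0.1, 0.0]])
boardFR (array([0.5942, 0.099 , 0.1241]), [[0.2, -0.3], [-0.3, 0.1]])
boardBL (array([0.548 , 0.2238, 0.1197]), [[0.3, -0.5], [-0.5, 0.1]])
[[215.     127.2857   7.    ]
 [235.     124.       7.    ]
 [255.     123.       7.    ]
 [418.     113.       7.    ]
 [448.     112.       7.    ]
 [478.     110.       7.    ]
 [508.     108.       7.    ]
 [538.     106.       7.    ]]
rail x=k y+c [-0.0611  0.6881] 0.0008574795038448062 36
lamp top [0.716  0.1348 0.345 ]
lamp top [ 0.7263 -0.0428  0.345 ]
lamp top [ 0.6756 -0.0445  0.345 ]
lamp top [0.6641 0.1325 0.345 ]
rail ends [0.6668 0.3366 0.305 ] [ 0.7034 -0.2969  0.305 ]
feet [0.6165 0.3432 0.    ] [ 0.6524 -0.3006  0.    ]
[279.8803  94.9026] [197.4915 127.0295]
[511.0798 227.496 ] [522.4734 107.0954]
cup [ 0.5792 -0.1527  0.085 ] pots [array([ 0.5256, -0.0196,  0.03  ]), array([ 0.3955, -0.0057,  0.03  ])]
```

View pics/c3.png

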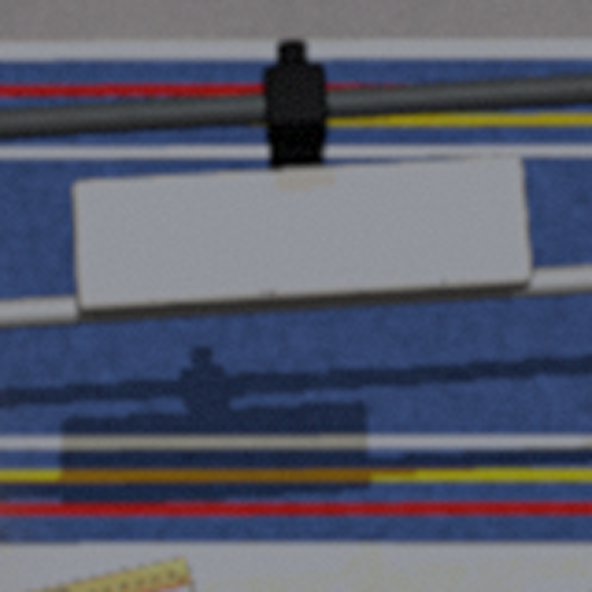

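The top view gives the rail as x ≈ 0.688 − 0.061y (stand yaw ≈ 0.061), the lamp centre at y ≈ 0.045 and the easel yaw ≈ 0.22. The lamp sits about 25 mm off the rail's middle. I'll move to a pre-grasp pose tilted about 48° and refine with the wrist camera.

```bash
cat >> h.py <<'E'
np.set_printoptions(precision=4,suppress=True)
def RT(t,yaw): return Ro.from_euler('xyz',[-np.pi/2,-t,yaw])
def turn(Rt):
    Rc=Ro.from_euler('xyz',r.sense()['ee_rot']); return (Rc.inv()*Rt).as_rotvec()
def shift(P,Rc=None):
    s=r.sense(); Rc=Rc or Ro.from_euler('xyz',s['ee_rot']); return 100*Rc.inv().apply(np.array(P)-s['tool_pos'])
E
python3 - <<'E'
from h import *
t=np.radians(48); Rt=RT(t,.22); print('turn',turn(Rt)/10)
d=Rt.as_matrix()[:,1]; G=np.array([.5534,.155,.157]); P=G+d*(.0137-.10); print(P); print('shift',shift(P,Rt))
E
```

```text
turn [ 0.0229 -0.0511 -0.0817]
[0.4908 0.141  0.2147]
shift [ 11.0894  13.3818 -52.5445]
```

>>> arm_command([
  {"ax": 0.023, "ay": -0.051, "az": -0.082, "grip": -1},
  {"ax": 0.023, "ay": -0.051, "az": -0.082, "grip": -1},
  {"ax": 0.023, "ay": -0.051, "az": -0.082, "grip": -1},
  {"ax": 0.023, "ay": -0.051, "az": -0.082, "grip": -1},
  {"ax": 0.023, "ay": -0.051, "az": -0.082, "grip": -1},
])

```text
$.rows[0]: bad value
```

>>> arm_command([
  {"ax": 0.023, "ay": -0.051, "az": -0.082, "grip": -1},
  {"ax": 0.023, "ay": -0.051, "az": -0.082, "grip": -1},
  {"ax": 0.023, "ay": -0.051, "az": -0.082, "grip": -1},
  {"ax": 0.023, "ay": -0.051, "az": -0.082, "grip": -1},
  {"ax": 0.023, "ay": -0.051, "az": -0.082, "grip": -1},
])

```text
$.rows[0]: bad value
```

>>> arm_command([
  {"tx": 0.5, "ty": 0.6, "tz": -2.5, "grip": -1},
  {"tx": 0.5, "ty": 0.6, "tz": -2.5, "grip": -1},
  {"tx": 0.5, "ty": 0.6, "tz": -2.5, "grip": -1},
  {"tx": 0.5, "ty": 0.6, "tz": -2.5, "grip": -1},
  {"tx": 0.5, "ty": 0.6, "tz": -2.5, "grip": -1},
])

```text
$.rows[0]: bad value
```

>>> arm_command([
  {"ax": 0.023, "ay": -0.051, "az": -0.082, "tx": 0, "ty": 0, "tz": 0, "grip": -1},
  {"ax": 0.023, "ay": -0.051, "az": -0.082, "tx": 0, "ty": 0, "tz": 0, "grip": -1},
  {"ax": 0.023, "ay": -0.051, "az": -0.082, "tx": 0, "ty": 0, "tz": 0, "grip": -1},
  {"ax": 0.023, "ay": -0.051, "az": -0.082, "tx": 0, "ty": 0, "tz": 0, "grip": -1},
  {"ax": 0.023, "ay": -0.051, "az": -0.082, "tx": 0, "ty": 0, "tz": 0, "grip": -1},
])

```text
t: 0.57
tool_pos: [0.2064, 0.6167, 0.223]
ee_rot: [-1.505, -0.424, -0.076]
ft_force: [0.7, -0.1, -0.3]
width: 0.087
```

Every row needs all its keys. Continuing.

>>> arm_command([
  {"ax": 0.023, "ay": -0.051, "az": -0.082, "tx": 0, "ty": 0, "tz": 0, "grip": -1},
  {"ax": 0.023, "ay": -0.051, "az": -0.082, "tx": 0, "ty": 0, "tz": 0, "grip": -1},
  {"ax": 0.023, "ay": -0.051, "az": -0.082, "tx": 0, "ty": 0, "tz": 0, "grip": -1},
  {"ax": 0.023, "ay": -0.051, "az": -0.082, "tx": 0, "ty": 0, "tz": 0, "grip": -1},
  {"ax": 0.023, "ay": -0.051, "az": -0.082, "tx": 0, "ty": 0, "tz": 0, "grip": -1},
])

```text
t: 0.98
tool_pos: [0.206, 0.6167, 0.2229]
ee_rot: [-1.568, -0.845, 0.222]
ft_force: [0.4, -1.0, -1.5]
width: 0.087
```

>>> arm_command([
  {"ax": 0, "ay": 0, "az": 0, "tx": 0.7, "ty": 0.8, "tz": -3, "grip": -1},
  {"ax": 0, "ay": 0, "az": 0, "tx": 0.7, "ty": 0.8, "tz": -3, "grip": -1},
  {"ax": 0, "ay": 0, "az": 0, "tx": 0.7, "ty": 0.8, "tz": -3, "grip": -1},
  {"ax": 0, "ay": 0, "az": 0, "tx": 0.7, "ty": 0.8, "tz": -3, "grip": -1},
  {"ax": 0, "ay": 0, "az": 0, "tx": 0.7, "ty": 0.8, "tz": -3, "grip": -1},
])

```text
t: 1.4
tool_pos: [0.2919, 0.4799, 0.2213]
ee_rot: [-1.569, -0.841, 0.219]
ft_force: [0.8, -0.4, 0.4]
width: 0.087
```

>>> arm_command([
  {"ax": 0, "ay": 0, "az": 0, "tx": 0.7, "ty": 0.8, "tz": -3, "grip": -1},
  {"ax": 0, "ay": 0, "az": 0, "tx": 0.7, "ty": 0.8, "tz": -3, "grip": -1},
  {"ax": 0, "ay": 0, "az": 0, "tx": 0.7, "ty": 0.8, "tz": -3, "grip": -1},
  {"ax": 0, "ay": 0, "az": 0, "tx": 0.7, "ty": 0.8, "tz": -3, "grip": -1},
  {"ax": 0, "ay": 0, "az": 0, "tx": 0.7, "ty": 0.8, "tz": -3, "grip": -1},
])

```text
t: 1.82
tool_pos: [0.3764, 0.3451, 0.2207]
ee_rot: [-1.568, -0.841, 0.218]
ft_force: [1.0, -0.4, 0.9]
width: 0.0871
```

Run:
```python
from h import *
s=r.sense();print(s['t'],s['tool_pos'],s['ee_rot'],s['joint_pos'])
t=np.radians(48); Rt=RT(t,.22); print('turn',turn(Rt))
d=Rt.as_matrix()[:,1]; G=np.array([.5534,.155,.157]); P=G+d*(.0137-.10); print(P); print('shift',shift(P,Rt))
```

```text
1.8167 [0.3764 0.3451 0.2207] [-1.5684 -0.8414  0.218 ] [-1.5425 -0.3104  0.1563  2.3794  1.0459  0.9788 -0.1785]
turn [-0.0009 -0.0014  0.0037]
[0.4908 0.141  0.2147]
shift [  4.0509   5.385  -22.4136]
```

>>> arm_command([
  {"ax": 0, "ay": 0, "az": 0, "tx": 0.6, "ty": 0.7, "tz": -3, "grip": -1},
  {"ax": 0, "ay": 0, "az": 0, "tx": 0.6, "ty": 0.7, "tz": -3, "grip": -1},
  {"ax": 0, "ay": 0, "az": 0, "tx": 0.6, "ty": 0.7, "tz": -3, "grip": -1},
  {"ax": 0, "ay": 0, "az": 0, "tx": 0.6, "ty": 0.7, "tz": -3, "grip": -1},
  {"ax": 0, "ay": 0, "az": 0, "tx": 0.6, "ty": 0.7, "tz": -3, "grip": -1},
])

```text
t: 2.23
tool_pos: [0.3976, 0.3086, 0.2235]
ee_rot: [-1.548, -0.825, 0.204]
ft_force: [-0.7, 0.3, 0.4]
width: 0.0872
```

>>> arm_command([
  {"ax": 0, "ay": 0, "az": 0, "tx": 0.5, "ty": 0.6, "tz": -2.5, "grip": -1},
  {"ax": 0, "ay": 0, "az": 0, "tx": 0.5, "ty": 0.6, "tz": -2.5, "grip": -1},
  {"ax": 0, "ay": 0, "az": 0, "tx": 0.5, "ty": 0.6, "tz": -2.4, "grip": -1},
])

```text
t: 2.48
tool_pos: [0.4425, 0.2639, 0.2226]
ee_rot: [-1.561, -0.813, 0.204]
ft_force: [0.2, 0.4, 0.3]
width: 0.087
```

Run:
```python
from h import *
s=r.sense();print(s['t'],s['tool_pos'],s['ee_rot'],s['joint_pos'])
np.save('b_st.npy',np.r_[s['tool_pos'],s['ee_rot']])
cv2.imwrite('pics/b_wrist.png',r.read_camera('wrist')[:,:,::-1])
C=cam('wrist',s); O=np.array([.5787,.1601,.06]); Rp=Ro.from_euler('zy',[.22,-np.radians(8)])
for p in [(-12,0,101),(-14,13,101),(-14,-13,101),(-14,13,193),(-10,-65,70),(-10,65,70),(10,65,70)]: print(p,proj(C,O+Rp.apply(np.array(p)/1000)))
```

```text
2.4833 [0.4425 0.2639 0.2226] [-1.5605 -0.8126  0.2043] [-0.591  -0.3809 -0.3405  2.3974  0.7393  0.5874  0.3108]
(-12, 0, 101) [182.3452 207.7655]
(-14, 13, 101) [195.7477 206.0767]
(-14, -13, 101) [167.264  207.0828]
(-14, 13, 193) [171.1565 309.4154]
(-10, -65, 70) [123.8014 184.7703]
(-10, 65, 70) [256.1952 180.2144]
(10, 65, 70) [259.7022 192.0689]
```

View pics/b_wrist.png

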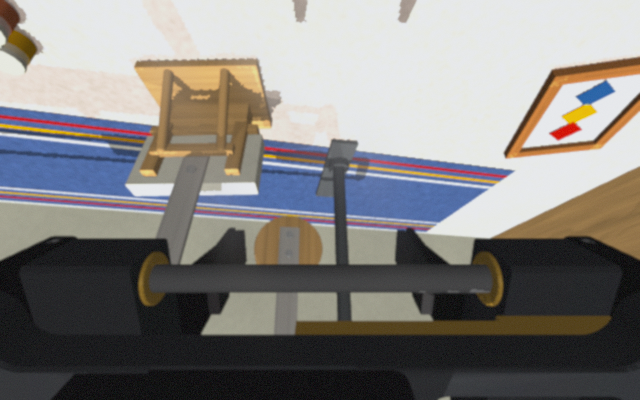

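Run:
```python
from h import *
im=cv2.imread('pics/b_wrist.png'); cv2.imwrite('pics/b2.png',cv2.resize(im[110:240,110:270],None,fx=4.5,fy=4.5,interpolation=2)) 
t=np.radians(45); Rt=RT(t,.22); print('turn',turn(Rt))
d=Rt.as_matrix()[:,1]; G=np.array([.5534,.155,.158]); P=G+d*(.0127-.06); print(P)
Rc=Ro.from_euler('xyz',r.sense()['ee_rot'])
print('shift',shift(P,Rc)); print(Rc.inv().apply([1,0,0]))
```

```text
turn [ 0.0056 -0.0138  0.0261]
[0.5208 0.1477 0.1914]
shift [  1.3474   5.7806 -12.5451]
[ 0.6747  0.709  -0.2049]
```

View pics/b2.png

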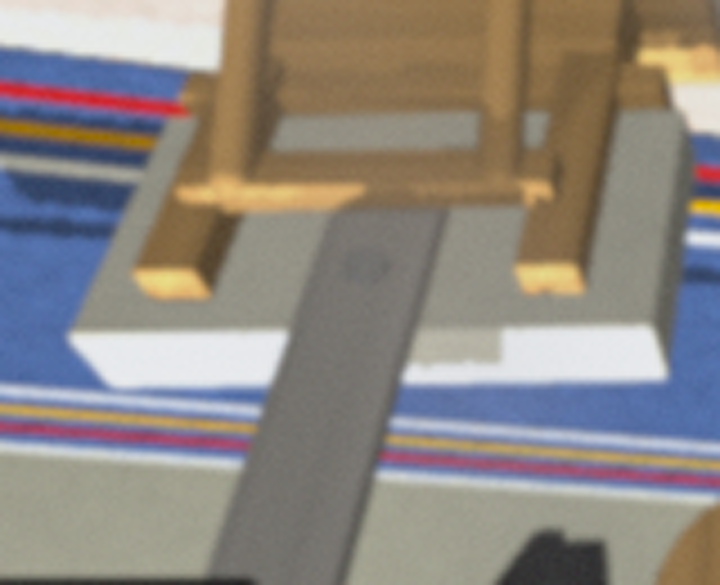

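>>> arm_command([
  {"ax": 0, "ay": 0, "az": 0, "tx": 1, "ty": 1.1, "tz": -0.3, "grip": -1},
  {"ax": 0.001, "ay": -0.003, "az": 0.005, "tx": 1, "ty": 1.1, "tz": -0.3, "grip": -1},
  {"ax": 0.001, "ay": -0.003, "az": 0.005, "tx": 0, "ty": 0.6, "tz": -2, "grip": -1},
  {"ax": 0.001, "ay": -0.003, "az": 0.005, "tx": -0.1, "ty": 0.6, "tz": -2, "grip": -1},
  {"ax": 0.001, "ay": -0.003, "az": 0.005, "tx": -0.1, "ty": 0.5, "tz": -2, "grip": -1},
])

```text
t: 2.95
tool_pos: [0.4942, 0.2121, 0.2083]
ee_rot: [-1.567, -0.791, 0.223]
ft_force: [-1.7, 0.4, 0.5]
width: 0.087
```

```bash
cat > pg.py <<'E'
from h import *
import sys
back=float(sys.argv[1])
s=r.sense();print(s['t'],s['tool_pos'],s['ee_rot'],s['joint_pos'],s['ft_force'])
t=np.radians(45); Rt=RT(t,.22); print('turn',turn(Rt))
d=Rt.as_matrix()[:,1]; G=np.array([.5534,.155,.158]); P=G+d*(.0127-back)
print('shift cur frame',shift(P))
E
python3 pg.py .06
```

```text
2.95 [0.4942 0.2121 0.2083] [-1.5673 -0.7909  0.2231] [-0.4272 -0.3406 -0.2496  2.3974  0.6278  0.4219  0.6092] [-1.7109  0.4245  0.4688]
turn [-0.0057  0.0022  0.0055]
shift cur frame [-0.3812  1.9886 -6.8714]
```

>>> arm_command([
  {"ax": 0, "ay": 0, "az": 0, "tx": 0, "ty": 0.5, "tz": -1.7, "grip": -1},
  {"ax": 0, "ay": 0, "az": 0, "tx": -0.1, "ty": 0.5, "tz": -1.7, "grip": -1},
  {"ax": 0, "ay": 0, "az": 0.005, "tx": -0.1, "ty": 0.5, "tz": -1.7, "grip": -1},
  {"ax": -0.005, "ay": 0, "az": 0, "tx": -0.1, "ty": 0.5, "tz": -1.7, "grip": -1},
  {"ax": 0, "ay": 0, "az": 0, "tx": 0, "ty": 0, "tz": 0, "grip": -1},
])

```text
t: 3.37
tool_pos: [0.506, 0.174, 0.1977]
ee_rot: [-1.566, -0.775, 0.216]
ft_force: [-0.8, -0.5, 0.4]
width: 0.0873
```

```bash
python3 pg.py .06
python3 - <<'E'
from h import *
s=r.sense()
cv2.imwrite('pics/d_wrist.png',r.read_camera('wrist')[:,:,::-1])
C=cam('wrist',s); O=np.array([.5787,.1601,.06]); Rp=Ro.from_euler('zy',[.22,-np.radians(8)])
for p in [(-14,13,101),(-14,-13,101),(-14,13,80),(-14,-13,80),(-10,-65,70),(-10,65,70),(10,65,70)]: print(p,proj(C,O+Rp.apply(np.array(p)/1000)))
E
```

```text
3.3667 [0.506  0.174  0.1977] [-1.5657 -0.7745  0.2159] [ 0.0976 -0.3649 -0.5623  2.398   0.027   0.3032  1.2558] [-0.8452 -0.4547  0.3705]
turn [-0.0021 -0.003  -0.0108]
shift cur frame [ 0.1911  1.0429 -2.8865]
(-14, 13, 101) [303.1522 213.0745]
(-14, -13, 101) [268.7138 214.0666]
(-14, 13, 80) [303.1748 191.2805]
(-14, -13, 80) [270.5361 192.1787]
(-10, -65, 70) [208.7311 187.3577]
(-10, 65, 70) [365.9506 183.0913]
(10, 65, 70) [363.3046 197.5672]
```

View pics/d_wrist.png

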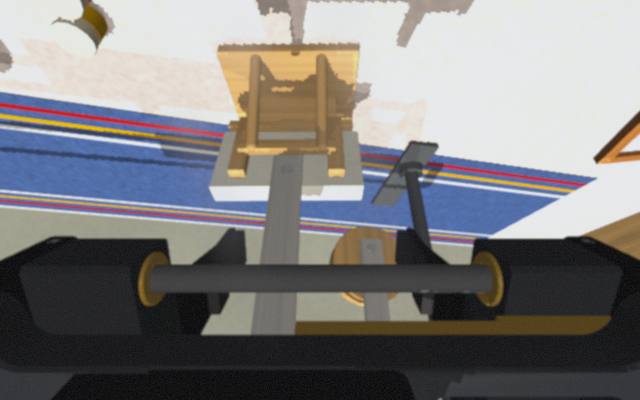

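>>> arm_command([
  {"ax": 0, "ay": 0, "az": 0.013, "tx": 0.1, "ty": 0.2, "tz": -1, "grip": -1},
  {"ax": 0, "ay": 0, "az": 0.013, "tx": 0.1, "ty": 0.2, "tz": -1, "grip": -1},
  {"ax": 0, "ay": -0.003, "az": 0.013, "tx": 0, "ty": 0.2, "tz": -0.9, "grip": -1},
  {"ax": 0, "ay": 0, "az": 0, "tx": 0, "ty": 0, "tz": 0, "grip": -1},
])

```text
t: 3.75
tool_pos: [0.517, 0.1509, 0.1946]
ee_rot: [-1.569, -0.735, 0.227]
ft_force: [0.6, 0.7, -0.1]
width: 0.0871
```

```bash
sed -i 's/radians(45)/radians(42)/' pg.py; python3 pg.py 0
```

```text
3.75 [0.517  0.1509 0.1946] [-1.5689 -0.7349  0.2274] [ 0.0135 -0.3243 -0.4134  2.3741  0.014   0.3415  1.3582] [ 0.5998  0.6685 -0.098 ]
turn [-0.0068  0.0055  0.0018]
shift cur frame [ 0.2415  6.429  -0.4414]
```

>>> arm_command([
  {"ax": 0, "ay": 0, "az": 0, "tx": 0.1, "ty": 1, "tz": -0.2, "grip": -1},
  {"ax": 0, "ay": 0, "az": 0, "tx": 0.1, "ty": 1.5, "tz": -0.2, "grip": -1},
  {"ax": -0.006, "ay": 0.005, "az": 0, "tx": 0, "ty": 1.5, "tz": 0, "grip": -1},
  {"ax": 0, "ay": 0, "az": 0, "tx": 0, "ty": 1.5, "tz": 0, "grip": -1},
  {"ax": 0, "ay": 0, "az": 0, "tx": 0, "ty": 0.9, "tz": 0, "grip": -1},
])

```text
t: 4.17
tool_pos: [0.5607, 0.1598, 0.1478]
ee_rot: [-1.569, -0.736, 0.223]
ft_force: [-0.1, -0.2, -0.1]
width: 0.0871
```

```bash
python3 pg.py 0
python3 - <<'E'
from h import *
cv2.imwrite('pics/e_wrist.png',r.read_camera('wrist')[:,:,::-1])
im=r.read_camera('side')[:,:,::-1]
cv2.imwrite('pics/e_side.png',cv2.resize(im[110:260,200:360],None,fx=4,fy=4,interpolation=2))
E
```

```text
4.1667 [0.5607 0.1598 0.1478] [-1.5687 -0.7357  0.2228] [ 0.2621 -0.1313 -0.6606  2.3369  0.2793  0.1916  1.1151] [-0.1234 -0.2403 -0.1128]
turn [-0.004   0.0021  0.0027]
shift cur frame [ 0.0761 -0.0335 -0.3117]
```

View pics/e_wrist.png

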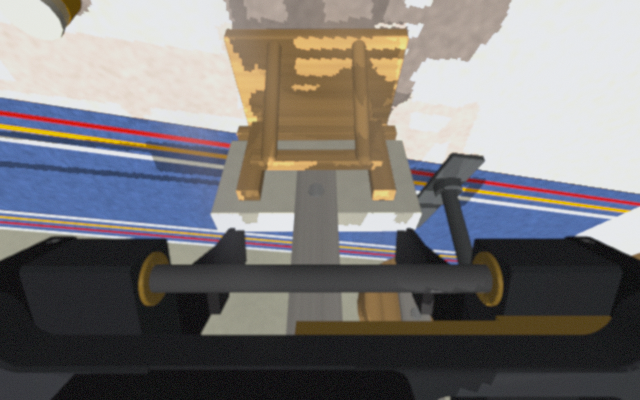

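View pics/e_side.png

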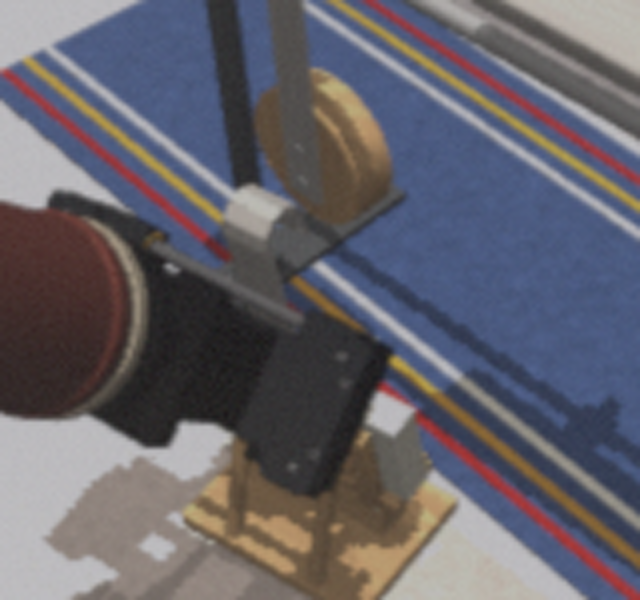

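>>> arm_command([
  {"ax": 0, "ay": 0, "az": 0, "tx": 0, "ty": 0, "tz": -0.3, "grip": -1},
  {"ax": 0, "ay": 0, "az": 0, "tx": 0, "ty": 0, "tz": 0, "grip": 1},
  {"ax": 0, "ay": 0, "az": 0, "tx": 0, "ty": 0, "tz": 0, "grip": 1},
  {"ax": 0, "ay": 0, "az": 0, "tx": 0, "ty": 0, "tz": 0, "grip": 1},
  {"ax": 0, "ay": 0, "az": 0, "tx": 0, "ty": 0, "tz": 0, "grip": 1},
], grip_force=30)

```text
t: 4.68
tool_pos: [0.5618, 0.1542, 0.1494]
ee_rot: [-1.571, -0.737, 0.221]
ft_force: [-0.2, -0.5, 0.3]
width: 0.068
```

>>> arm_command([
  {"ax": 0, "ay": 0, "az": 0, "tx": 0, "ty": 0, "tz": 0, "grip": 1},
  {"ax": 0, "ay": 0, "az": 0, "tx": 0, "ty": 0, "tz": 0, "grip": 1},
])

```text
t: 4.85
tool_pos: [0.5618, 0.154, 0.149]
ee_rot: [-1.571, -0.737, 0.221]
ft_force: [0.7, -0.2, 0.1]
width: 0.0553
```

```bash
python3 pg.py 0
python3 - <<'E'
from h import *
s=r.sense();print(s['width'])
Rc=Ro.from_euler('xyz',s['ee_rot']); print('up in tool',Rc.inv().apply([0,0,1]),'x',Rc.inv().apply([1,0,0]))
E
```

```text
4.85 [0.5618 0.154  0.149 ] [-1.5707 -0.7365  0.2206] [ 0.253  -0.1347 -0.6388  2.3382  0.2533  0.1919  1.1489] [ 0.7465 -0.1507  0.0986]
turn [-0.0005  0.0004  0.0035]
shift cur frame [0.0041 0.0672 0.2842]
0.05526150540736073
up in tool [ 0.6717 -0.7408  0.0001] x [ 0.7229  0.6554 -0.2189]
```

>>> arm_command([
  {"ax": 0, "ay": 0, "az": 0, "tx": 0, "ty": 0, "tz": 0, "grip": 1},
  {"ax": 0, "ay": 0, "az": 0, "tx": 0, "ty": 0, "tz": 0, "grip": 1},
  {"ax": 0, "ay": 0, "az": 0, "tx": 0, "ty": 0, "tz": 0, "grip": 1},
  {"ax": 0, "ay": 0, "az": 0, "tx": 0, "ty": 0, "tz": 0, "grip": 1},
  {"ax": 0, "ay": 0, "az": 0, "tx": 0, "ty": 0, "tz": 0, "grip": 1},
])

```text
t: 5.27
tool_pos: [0.5618, 0.1539, 0.1487]
ee_rot: [-1.57, -0.736, 0.22]
ft_force: [0.5, -0.1, 0.5]
width: 0.0256
```

>>> arm_command([
  {"ax": 0, "ay": 0, "az": 0, "tx": 0, "ty": 0, "tz": 0, "grip": 1},
  {"ax": 0, "ay": 0, "az": 0, "tx": 0, "ty": 0, "tz": 0, "grip": 1},
  {"ax": 0, "ay": 0, "az": 0, "tx": 0, "ty": 0, "tz": 0, "grip": 1},
])

```text
t: 5.52
tool_pos: [0.5618, 0.1539, 0.1488]
ee_rot: [-1.57, -0.736, 0.22]
ft_force: [-0.1, 0.9, -1.6]
width: 0.0252
```

>>> arm_command([
  {"ax": 0, "ay": 0, "az": 0, "tx": 0.3, "ty": -0.4, "tz": 0, "grip": 1},
  {"ax": 0, "ay": 0, "az": 0, "tx": 0.6, "ty": -0.85, "tz": 0, "grip": 1},
  {"ax": 0, "ay": 0, "az": 0, "tx": 0.6, "ty": -0.85, "tz": 0, "grip": 1},
  {"ax": 0, "ay": 0, "az": 0, "tx": 0.6, "ty": -0.85, "tz": 0, "grip": 1},
  {"ax": 0, "ay": 0, "az": 0, "tx": 0.6, "ty": -0.85, "tz": 0, "grip": 1},
])

```text
t: 5.93
tool_pos: [0.556, 0.1524, 0.195]
ee_rot: [-1.57, -0.735, 0.22]
ft_force: [-0.4, -0.2, -1.8]
width: 0.0253
```

```bash
python3 pg.py 0
python3 - <<'E'
from h import *
cv2.imwrite('pics/f_side.png',r.read_camera('side')[:,:,::-1])
E
```

```text
5.9333 [0.556  0.1524 0.195 ] [-1.5702 -0.7349  0.22  ] [ 0.1041 -0.2259 -0.4771  2.3029  0.0577  0.3146  1.3412] [-0.4033 -0.2175 -1.7582]
turn [-0.0006  0.      0.0018]
shift cur frame [-2.6265  3.8806  0.3033]
```

View pics/f_side.png

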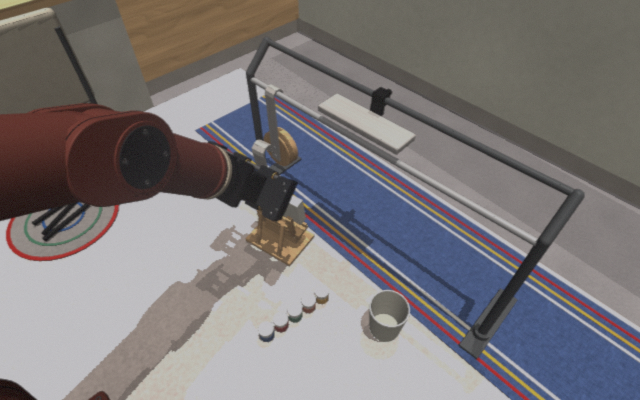

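```bash
cat > pn.py <<'E'
from h import *
Rg=Ro.from_euler('xyz',[-1.57,-.736,.22]); Pg=np.array([.5618,.1539,.1488])
O=np.array([.5787,.1601,.06]); Rp0=Ro.from_euler('zy',[.22,-np.radians(8)])
Rrel=Rg.inv()*Rp0          # panel in tool
prel=Rg.inv().apply(O-Pg)
g=prel+Rrel.apply([-.012,0,.101]); prel[2]-=g[2]
def panel(s=None):
    s=s or r.sense(); Rc=Ro.from_euler('xyz',s['ee_rot']); return Rc*Rrel, s['tool_pos']+Rc.apply(prel)
def pt(p,s=None):
    R,o=panel(s); return o+R.apply(np.array(p)/1000)
K,C0=-.0611,.6881; YAW=.061
def rail(y): return np.array([C0+K*y,y,.305])
def goal(seat,tilt=0.,yaw=YAW):
    Rp=Ro.from_euler('zy',[yaw,-tilt]); Rt=Rp*Rrel.inv()
    o=np.array(seat)-Rp.apply([0,0,.197]); return Rt,o-Rt.apply(prel)
def plan(seat,tilt=0.):
    s=r.sense(); Rt,P=goal(seat,tilt); print('t',round(s['t'],2),'q',s['joint_pos'],'F',s['ft_force'])
    print('seat now',pt((0,0,197)),'tgt TCP',P,'turn',turn(Rt),'shift(cur)',shift(P),'shift(new)',shift(P,Rt))
E
python3 - <<'E'
from pn import *
print('grip pt in tool',g, 'lean now',panel()[0].as_euler('zyx'))
q=rail(-.125)+[-.06,-.004,.037]; plan(q)
E
```

```text
grip pt in tool [ 0.0007 -0.0123  0.0054] lean now [ 0.2201 -0.1416  0.0001]
t 5.98 q [ 0.1032 -0.2282 -0.4758  2.3006  0.0563  0.316   1.3428] F [0.4824 0.9924 0.9971]
seat now [0.5473 0.1537 0.3037] tgt TCP [ 0.6301 -0.129   0.2355] turn [-0.0759  0.1456  0.1354] shift(cur) [  3.2872  -2.1579 -29.1013] shift(new) [  7.2999  -0.6858 -28.4357]
```

>>> arm_command([
  {"ax": 0, "ay": 0, "az": 0, "tx": 0.7, "ty": -0.8, "tz": 0, "grip": 1},
  {"ax": 0, "ay": 0, "az": 0, "tx": 1, "ty": -1.1, "tz": 0, "grip": 1},
  {"ax": 0, "ay": 0, "az": 0, "tx": 1, "ty": -1.1, "tz": -0.5, "grip": 1},
  {"ax": -0.005, "ay": 0.01, "az": 0.01, "tx": 0.1, "ty": -0.1, "tz": -1.5, "grip": 1},
  {"ax": -0.008, "ay": 0.015, "az": 0.014, "tx": 0.3, "ty": 0.2, "tz": -2, "grip": 1},
])

```text
t: 6.4
tool_pos: [0.5682, 0.1148, 0.2379]
ee_rot: [-1.562, -0.713, 0.189]
ft_force: [0.5, -0.3, -1.4]
width: 0.0253
```

>>> arm_command([
  {"ax": -0.008, "ay": 0.015, "az": 0.014, "tx": 0.3, "ty": 0.2, "tz": -2, "grip": 1},
  {"ax": -0.008, "ay": 0.015, "az": 0.014, "tx": 0.3, "ty": 0.2, "tz": -2, "grip": 1},
  {"ax": -0.008, "ay": 0.015, "az": 0.014, "tx": 0.3, "ty": 0.2, "tz": -2, "grip": 1},
  {"ax": -0.008, "ay": 0.015, "az": 0.014, "tx": 0.3, "ty": 0.2, "tz": -2, "grip": 1},
  {"ax": -0.008, "ay": 0.015, "az": 0.014, "tx": 0.3, "ty": 0.2, "tz": -2, "grip": 1},
])

```text
t: 6.82
tool_pos: [0.602, 0.0173, 0.2367]
ee_rot: [-1.543, -0.639, 0.092]
ft_force: [0.4, 0.2, -1.3]
width: 0.0257
```

Run:
```python
from pn import *
q=rail(-.125)+[-.06,-.004,.037]; plan(q)
```

```text
t 6.82 q [ 0.0697 -0.1698 -0.1354  2.1318 -0.1225  0.5428  1.6848] F [ 0.3567  0.2178 -1.2908]
seat now [0.6034 0.018  0.3434] tgt TCP [ 0.6301 -0.129   0.2355] turn [-0.0217  0.0449  0.0378] shift(cur) [  1.0959   0.55   -14.8477] shift(new) [  1.7873   0.8168 -14.7681]
```

>>> arm_command([
  {"ax": -0.007, "ay": 0.015, "az": 0.012, "tx": 0.2, "ty": 0.1, "tz": -2, "grip": 1},
  {"ax": -0.007, "ay": 0.015, "az": 0.012, "tx": 0.2, "ty": 0.1, "tz": -2, "grip": 1},
  {"ax": -0.007, "ay": 0.015, "az": 0.012, "tx": 0.2, "ty": 0.1, "tz": -2, "grip": 1},
  {"ax": 0, "ay": 0, "az": 0, "tx": 0.2, "ty": 0.1, "tz": -2, "grip": 1},
  {"ax": 0, "ay": 0, "az": 0, "tx": 0.2, "ty": 0.1, "tz": -2, "grip": 1},
])

```text
t: 7.23
tool_pos: [0.621, -0.0814, 0.2356]
ee_rot: [-1.532, -0.602, 0.039]
ft_force: [0.4, -0.0, -1.6]
width: 0.0255
```

>>> arm_command([
  {"ax": 0, "ay": 0, "az": 0, "tx": 0.2, "ty": 0.1, "tz": -2, "grip": 1},
  {"ax": 0, "ay": 0, "az": 0, "tx": 0.2, "ty": 0.1, "tz": -1.7, "grip": 1},
  {"ax": 0, "ay": 0, "az": 0, "tx": 0.1, "ty": 0, "tz": -1, "grip": 1},
  {"ax": 0, "ay": 0, "az": 0, "tx": 0, "ty": 0, "tz": 0, "grip": 1},
])

```text
t: 7.57
tool_pos: [0.6289, -0.1301, 0.2351]
ee_rot: [-1.533, -0.602, 0.035]
ft_force: [-0.0, -0.8, -0.9]
width: 0.0256
```

Run:
```python
from pn import *
q=rail(-.125)+[-.06,-.004,.037]; plan(q); print('lean',panel()[0].as_euler('zyx'))
for n in ('side','top'):
    im=r.read_camera(n)[:,:,::-1].copy(); cv2.imwrite(f'pics/g_{n}.png',im)
    C=cam(n); print(n,[proj(C,pt(p)) for p in ((17,13,207),(17,-13,207),(-14,13,207),(-14,-13,207),(-10,65,70),(-10,-65,70))])
```

```text
t 7.57 q [ 0.1504 -0.0487  0.094   2.0105 -0.326   0.6312  2.0737] F [-0.0308 -0.7996 -0.8784]
seat now [ 0.6343 -0.1301  0.3417] tgt TCP [ 0.6301 -0.129   0.2355] turn [ 0.0011 -0.0023  0.0024] shift(cur) [0.1198 0.0482 0.0964] shift(new) [0.1201 0.0481 0.0961]
lean [ 0.0584 -0.0023  0.0006]
side [array([421.3157, 175.6465]), array([436.1707, 184.1883]), array([409.3671, 186.5979]), array([424.3563, 195.5739]), array([373.8993, 223.8429]), array([436.6616, 266.5767])]
top [array([442.1713, 131.1885]), array([460.3289, 130.0668]), array([444.4477, 152.2265]), array([462.7418, 151.0923]), array([393.6687, 172.7717]), array([469.9334, 168.0296])]
```

Run:
```python
import cv2
a=cv2.imread('pics/g_side.png');b=cv2.imread('pics/g_top.png')
cv2.imwrite('pics/g1.png',cv2.resize(a[130:260,320:480],None,fx=4.5,fy=4.5,interpolation=2))
cv2.imwrite('pics/g2.png',cv2.resize(b[70:200,380:540],None,fx=4.5,fy=4.5,interpolation=2))
```

```text
(no output)
```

View pics/g1.png

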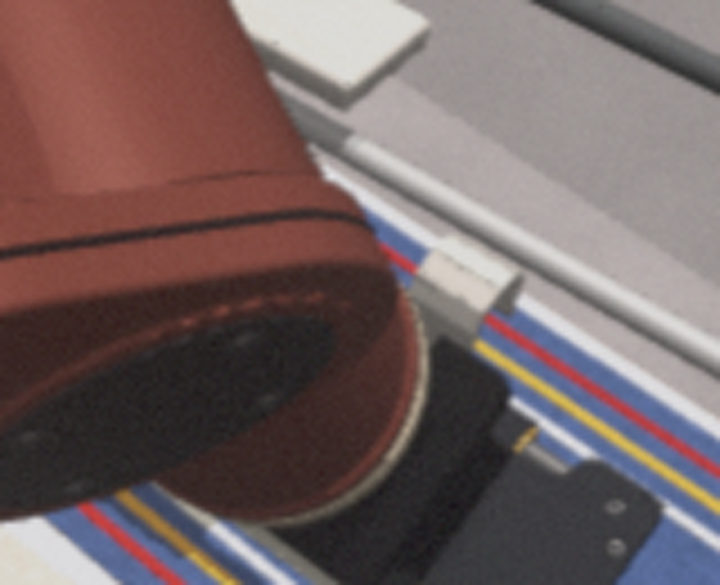

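View pics/g2.png

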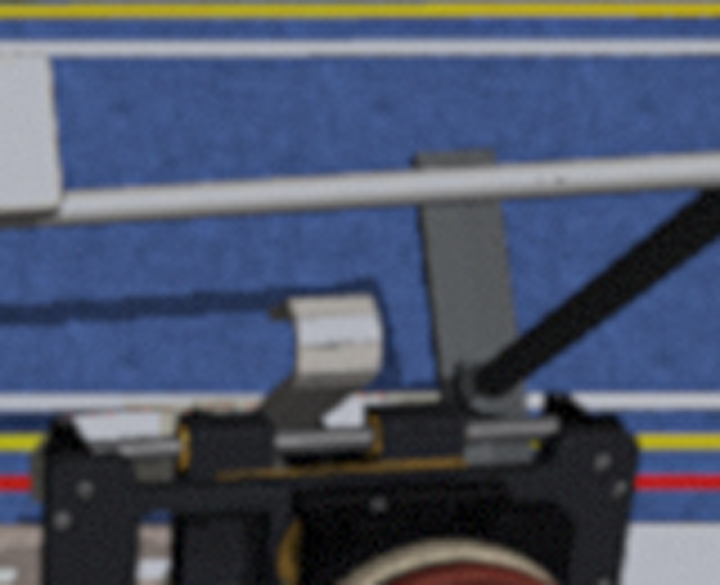

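Run:
```python
from pn import *
T=cam('top');S=cam('side')
print('back edge',tri([(T,(455.5,153.1)),(S,(419.9,195.1))]),pt((-14,0,207)))
print('front edge',tri([(T,(453.6,135.5)),(S,(427.3,186.4))]),pt((17,0,207)))
s=r.sense();Rc=Ro.from_euler('xyz',s['ee_rot']);
st=Ro.from_euler('z',YAW); print('stand x,y,z in tool',Rc.inv().apply(st.apply(np.eye(3))))
a=cv2.imread('pics/g_side.png')
# rail side check
for y in(-.1,-.13,-.16): print(proj(S,rail(y)),proj(T,rail(y)))
```

```text
back edge (array([ 0.6213, -0.1335,  0.3449]), [[0.7, -0.9], [-1.1, 0.3]]) [ 0.6202 -0.1278  0.3518]
front edge (array([ 0.646 , -0.1308,  0.3443]), [[-0.2, 0.2], [0.2, -0.1]]) [ 0.6512 -0.1259  0.3518]
stand x,y,z in tool [[ 0.8242  0.5662  0.0009]
 [-0.019   0.0261  0.9995]
 [ 0.5659 -0.8238  0.0322]]
[425.4009 178.3709] [425.149  113.0798]
[441.1257 187.3886] [444.6256 111.8843]
[457.511  196.7851] [464.0965 110.6891]
```

>>> arm_command([
  {"ax": 0, "ay": 0, "az": 0, "tx": 0.35, "ty": -0.5, "tz": 0, "grip": 1},
  {"ax": 0, "ay": 0, "az": 0, "tx": 0.65, "ty": 0.45, "tz": 0, "grip": 1},
  {"ax": 0, "ay": 0, "az": 0, "tx": 0.65, "ty": 0.45, "tz": 0, "grip": 1},
  {"ax": 0, "ay": 0, "az": 0, "tx": 0, "ty": 0, "tz": 0, "grip": 1},
])

```text
t: 8.0
tool_pos: [0.6467, -0.1249, 0.2428]
ee_rot: [-1.532, -0.604, 0.041]
ft_force: [-0.4, 0.2, -1.2]
width: 0.0258
```

>>> arm_command([
  {"ax": 0, "ay": 0, "az": 0, "tx": 0.65, "ty": 0.45, "tz": 0, "grip": 1},
  {"ax": 0, "ay": 0, "az": 0, "tx": 0.65, "ty": 0.45, "tz": 0, "grip": 1},
  {"ax": 0, "ay": 0, "az": 0, "tx": 0.65, "ty": 0.45, "tz": 0, "grip": 1},
  {"ax": 0, "ay": 0, "az": 0, "tx": 0.65, "ty": 0.45, "tz": 0, "grip": 1},
])

```text
t: 8.33
tool_pos: [0.6776, -0.124, 0.2421]
ee_rot: [-1.532, -0.603, 0.039]
ft_force: [0.3, -0.2, -1.2]
width: 0.0254
```

>>> arm_command([
  {"ax": 0, "ay": 0, "az": 0, "tx": 0.65, "ty": 0.45, "tz": 0, "grip": 1},
  {"ax": 0, "ay": 0, "az": 0, "tx": 0.65, "ty": 0.45, "tz": 0, "grip": 1},
  {"ax": 0, "ay": 0, "az": 0, "tx": 0, "ty": 0, "tz": 0, "grip": 1},
])

```text
t: 8.58
tool_pos: [0.6936, -0.1229, 0.2418]
ee_rot: [-1.532, -0.603, 0.039]
ft_force: [-0.4, 0.3, -1.4]
width: 0.0251
```

Run:
```python
from pn import *
q=rail(-.13)+[0,0,.042]; plan(q); print('lean',panel()[0].as_euler('zyx'))
for n,(x,y) in (('side',(330,130)),('top',(390,60))):
    im=r.read_camera(n)[:,:,::-1].copy(); cv2.imwrite(f'pics/i_{n}.png',im)
    cv2.imwrite(f'pics/i1_{n}.png',cv2.resize(im[y:y+110,x:x+140],None,fx=5,fy=5,interpolation=2))
```

```text
t 8.58 q [ 0.1272  0.0708  0.0806  1.8768 -0.3092  0.6364  2.0252] F [-0.4071  0.3366 -1.4226]
seat now [ 0.6989 -0.123   0.3484] tgt TCP [ 0.6904 -0.13    0.2405] turn [-0.0019  0.0011  0.0033] shift(cur) [-0.3661 -0.1119 -0.6961] shift(new) [-0.3657 -0.1093 -0.6967]
lean [ 0.0629 -0.0033  0.0011]
```

View pics/i1_side.png

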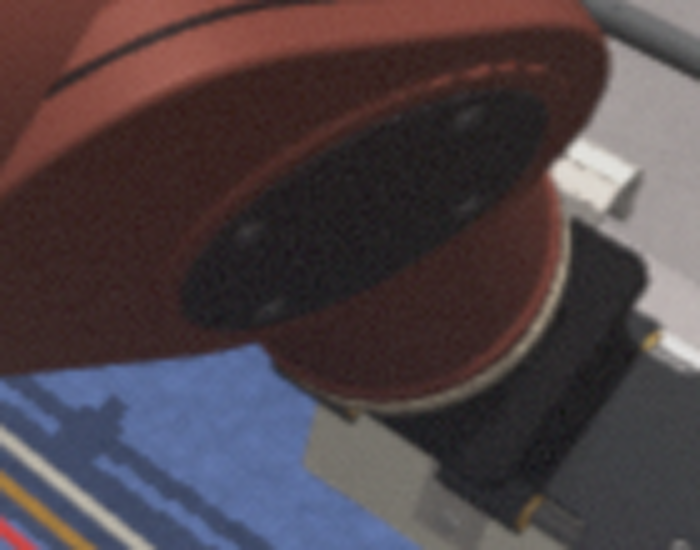

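View pics/i1_top.png

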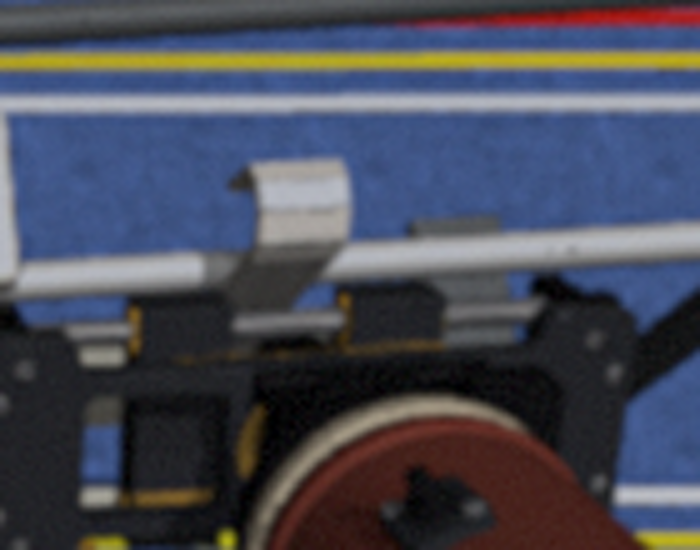

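Run:
```python
from pn import *
T=cam('top')
print([proj(T,pt(p)).round(1) for p in ((17,13,207),(17,-13,207),(-14,13,207),(-14,-13,207))])
for z in (.350,.354,.358): print(z,[onz(T,p,z)[:2] for p in ((450,92),(451.2,108.1))])
print(rail(-.127))
# same measure on g frame for rounding calibration
print([onz(T,p,.352)[:2] for p in ((453.6,135.5),(455.5,153.1))])
```

```text
[array([438.8,  87.2]), array([456.9,  86.1]), array([441.1, 107.8]), array([459.3, 106.6])]
0.35 [array([ 0.71  , -0.1273]), array([ 0.6855, -0.1279])]
0.354 [array([ 0.7084, -0.1262]), array([ 0.6841, -0.1268])]
0.358 [array([ 0.7068, -0.1251]), array([ 0.6826, -0.1257])]
[ 0.6959 -0.127   0.305 ]
[array([ 0.6439, -0.1289]), array([ 0.6181, -0.1304])]
```

>>> arm_command([
  {"ax": 0, "ay": 0, "az": 0, "tx": -0.5, "ty": 0.5, "tz": 0, "grip": 1},
  {"ax": 0, "ay": 0, "az": 0, "tx": -0.45, "ty": 0.65, "tz": 0, "grip": 1},
  {"ax": 0, "ay": 0, "az": 0, "tx": -0.45, "ty": 0.65, "tz": 0, "grip": 1},
  {"ax": 0, "ay": 0, "az": 0, "tx": -0.3, "ty": 0.45, "tz": 0, "grip": 1},
  {"ax": 0, "ay": 0, "az": 0, "tx": 0, "ty": 0, "tz": 0, "grip": 1},
])

```text
t: 9.1
tool_pos: [0.69, -0.1222, 0.2115]
ee_rot: [-1.531, -0.6, 0.038]
ft_force: [0.4, 0.7, -2.3]
width: 0.0254
```

Run:
```python
from pn import *
q=rail(-.125); plan(q)
s=r.sense(); print(s['wrist_torque'])
im=r.read_camera('top')[:,:,::-1]; x,y=390,60
cv2.imwrite(f'pics/j_top.png',cv2.resize(im[y:y+110,x:x+140],None,fx=5,fy=5,interpolation=2))
```

```text
t 9.1 q [ 0.1318  0.0911  0.0764  1.9193 -0.3384  0.5795  2.0592] F [ 0.3934  0.708  -2.3324]
seat now [ 0.6956 -0.1223  0.3181] tgt TCP [ 0.6901 -0.125   0.1985] turn [-0.0023  0.0003  0.0007] shift(cur) [-0.7382  1.066  -0.3302] shift(new) [-0.7374  1.0672 -0.328 ]
[-0.0307  0.941  -0.0273]
```

View pics/j_top.png

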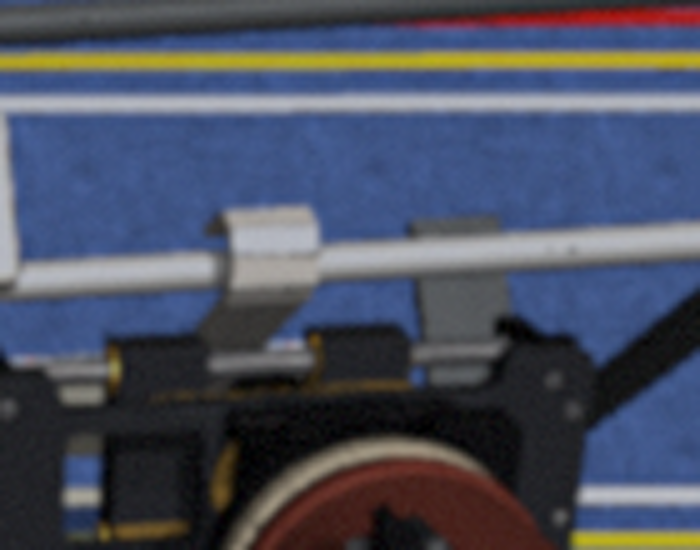

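>>> arm_command([
  {"ax": 0, "ay": 0, "az": 0, "tx": -0.17, "ty": 0.25, "tz": 0, "grip": 1},
  {"ax": 0, "ay": 0, "az": 0, "tx": -0.17, "ty": 0.25, "tz": 0, "grip": 1},
  {"ax": 0, "ay": 0, "az": 0, "tx": 0, "ty": 0, "tz": 0, "grip": 1},
])

```text
t: 9.4
tool_pos: [0.691, -0.1222, 0.2074]
ee_rot: [-1.532, -0.603, 0.039]
ft_force: [0.4, 0.3, -1.5]
width: 0.0254
```

>>> arm_command([
  {"ax": 0, "ay": 0, "az": 0, "tx": -0.12, "ty": 0.17, "tz": 0, "grip": 1},
  {"ax": 0, "ay": 0, "az": 0, "tx": 0, "ty": 0, "tz": 0, "grip": 1},
])

```text
t: 9.57
tool_pos: [0.691, -0.1221, 0.2056]
ee_rot: [-1.532, -0.603, 0.039]
ft_force: [-0.5, -0.1, -1.4]
width: 0.0255
```

>>> arm_command([
  {"ax": 0, "ay": 0, "az": 0, "tx": -0.12, "ty": 0.17, "tz": 0, "grip": 1},
  {"ax": 0, "ay": 0, "az": 0, "tx": 0, "ty": 0, "tz": 0, "grip": 1},
])

```text
t: 9.73
tool_pos: [0.691, -0.1221, 0.2035]
ee_rot: [-1.532, -0.603, 0.039]
ft_force: [-0.4, -0.8, -1.8]
width: 0.0253
```

>>> arm_command([
  {"ax": 0, "ay": 0, "az": 0, "tx": -0.12, "ty": 0.17, "tz": 0, "grip": 1},
  {"ax": 0, "ay": 0, "az": 0, "tx": 0, "ty": 0, "tz": 0, "grip": 1},
])

```text
t: 9.9
tool_pos: [0.6909, -0.122, 0.2013]
ee_rot: [-1.532, -0.603, 0.039]
ft_force: [-0.0, 0.6, -1.8]
width: 0.0254
```

Run:
```python
from pn import *
q=rail(-.125); plan(q)
```

```text
t 9.9 q [ 0.1339  0.1016  0.0738  1.9315 -0.3521  0.5556  2.0745] F [-0.0323  0.5917 -1.8244]
seat now [ 0.6962 -0.1221  0.3079] tgt TCP [ 0.6901 -0.125   0.1985] turn [-0.0017  0.0006  0.0032] shift(cur) [-0.2351  0.1704 -0.305 ] shift(new) [-0.2344  0.1716 -0.3049]
```

>>> arm_command([
  {"ax": 0, "ay": 0, "az": 0, "tx": -0.12, "ty": 0.17, "tz": 0, "grip": 1},
  {"ax": 0, "ay": 0, "az": 0, "tx": 0, "ty": 0, "tz": 0, "grip": 1},
])

```text
t: 10.07
tool_pos: [0.6909, -0.1219, 0.1992]
ee_rot: [-1.532, -0.603, 0.039]
ft_force: [-0.1, -0.0, -1.4]
width: 0.0254
```

>>> arm_command([
  {"ax": 0, "ay": 0, "az": 0, "tx": -0.06, "ty": 0.09, "tz": 0, "grip": 1},
  {"ax": 0, "ay": 0, "az": 0, "tx": 0, "ty": 0, "tz": 0, "grip": 1},
])

```text
t: 10.23
tool_pos: [0.6913, -0.122, 0.1987]
ee_rot: [-1.532, -0.604, 0.039]
ft_force: [-0.1, 0.2, -0.7]
width: 0.0251
```

>>> arm_command([
  {"ax": 0, "ay": 0, "az": 0, "tx": -0.06, "ty": 0.09, "tz": 0, "grip": 1},
  {"ax": 0, "ay": 0, "az": 0, "tx": 0, "ty": 0, "tz": 0, "grip": 1},
])

```text
t: 10.4
tool_pos: [0.6918, -0.1221, 0.1985]
ee_rot: [-1.533, -0.605, 0.039]
ft_force: [-0.1, -0.7, 3.1]
width: 0.0256
```

Run:
```python
from pn import *
plan(rail(-.125))
im=r.read_camera('top')[:,:,::-1]; x,y=390,60
cv2.imwrite(f'pics/k_top.png',cv2.resize(im[y:y+110,x:x+140],None,fx=5,fy=5,interpolation=2))
cv2.imwrite(f'pics/k_w.png',r.read_camera('wrist')[:,:,::-1])
```

```text
t 10.4 q [ 0.1348  0.1051  0.0727  1.9349 -0.3573  0.5467  2.0802] F [-0.1463 -0.6735  3.052 ]
seat now [ 0.6968 -0.1222  0.3051] tgt TCP [ 0.6901 -0.125   0.1985] turn [-0.0011  0.0008  0.0057] shift(cur) [-0.1529 -0.1056 -0.2797] shift(new) [-0.1532 -0.1045 -0.2799]
```

View pics/k_top.png

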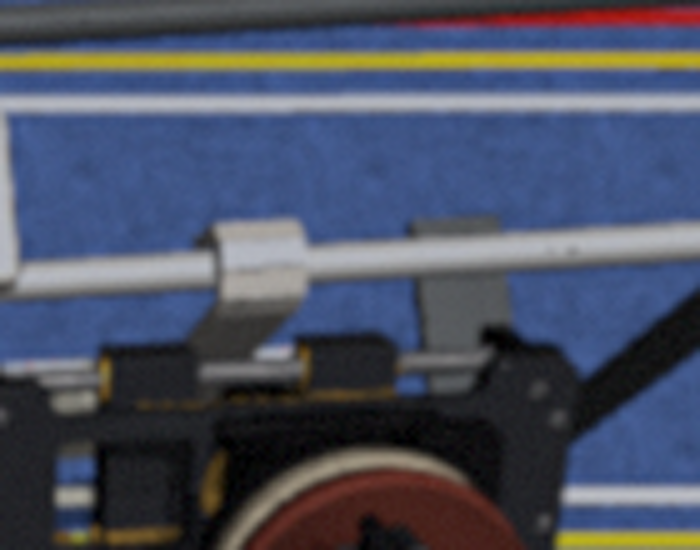

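View pics/k_w.png

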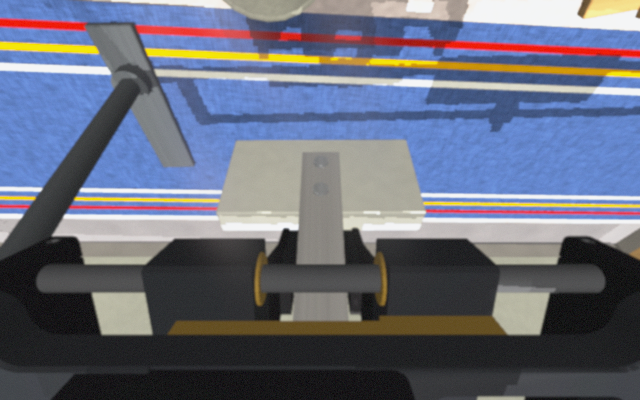

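Run:
```python
from pn import *
s=r.sense();Rc=Ro.from_euler('xyz',s['ee_rot']); st=Ro.from_euler('z',YAW); print(Rc.inv().apply(st.apply(np.eye(3))))
```

```text
[[ 0.8224  0.5689  0.0003]
 [-0.0182  0.0258  0.9995]
 [ 0.5686 -0.822   0.0315]]
```

>>> arm_command([
  {"ax": 0, "ay": 0, "az": 0, "tx": 0.07, "ty": -0.1, "tz": 0, "grip": 1},
  {"ax": 0, "ay": 0, "az": 0, "tx": -0.02, "ty": 0.02, "tz": 0.8, "grip": 1},
  {"ax": 0, "ay": 0, "az": 0, "tx": -0.02, "ty": 0.03, "tz": 1, "grip": 1},
  {"ax": 0, "ay": 0, "az": 0, "tx": -0.02, "ty": 0.03, "tz": 1, "grip": 1},
])

```text
t: 10.83
tool_pos: [0.6892, -0.0946, 0.1986]
ee_rot: [-1.532, -0.603, 0.037]
ft_force: [0.4, -1.1, 1.9]
width: 0.0257
```

>>> arm_command([
  {"ax": 0, "ay": 0, "az": 0, "tx": -0.02, "ty": 0.03, "tz": 1.2, "grip": 1},
  {"ax": 0, "ay": 0, "az": 0, "tx": -0.02, "ty": 0.03, "tz": 1.2, "grip": 1},
  {"ax": 0, "ay": 0, "az": 0, "tx": -0.02, "ty": 0.03, "tz": 1.2, "grip": 1},
  {"ax": 0, "ay": 0, "az": 0, "tx": -0.02, "ty": 0.03, "tz": 1.2, "grip": 1},
])

```text
t: 11.17
tool_pos: [0.6862, -0.0461, 0.1986]
ee_rot: [-1.532, -0.603, 0.038]
ft_force: [-0.0, -2.5, 1.0]
width: 0.0255
```

>>> arm_command([
  {"ax": 0, "ay": 0, "az": 0, "tx": -0.02, "ty": 0.03, "tz": 1.2, "grip": 1},
  {"ax": 0, "ay": 0, "az": 0, "tx": -0.02, "ty": 0.03, "tz": 1.2, "grip": 1},
  {"ax": 0, "ay": 0, "az": 0, "tx": -0.02, "ty": 0.03, "tz": 1.2, "grip": 1},
  {"ax": 0, "ay": 0, "az": 0, "tx": -0.02, "ty": 0.03, "tz": 1.2, "grip": 1},
])

```text
t: 11.5
tool_pos: [0.6833, 0.0019, 0.1987]
ee_rot: [-1.532, -0.603, 0.038]
ft_force: [-0.5, -1.1, 0.3]
width: 0.0254
```

Run:
```python
from pn import *
plan(rail(.045))
for n in ('top','side'): cv2.imwrite(f'pics/l_{n}.png',r.read_camera(n)[:,:,::-1])
im=cv2.imread('pics/l_top.png'); cv2.imwrite('pics/l1.png',cv2.resize(im[70:200,250:410],None,fx=4.5,fy=4.5,interpolation=2))
print(proj(cam('top'),pt((0,0,193))))
```

```text
t 11.5 q [-0.051   0.0495  0.0003  1.9932 -0.0663  0.4967  1.6187] F [-0.4992 -1.1011  0.3414]
seat now [0.6886 0.0018 0.3052] tgt TCP [0.6797 0.045  0.1985] turn [-0.0011  0.0001  0.0033] shift(cur) [-0.1716  0.0732  4.3192] shift(new) [-0.1717  0.0692  4.3192]
[357.3319 117.6426]
```

View pics/l1.png

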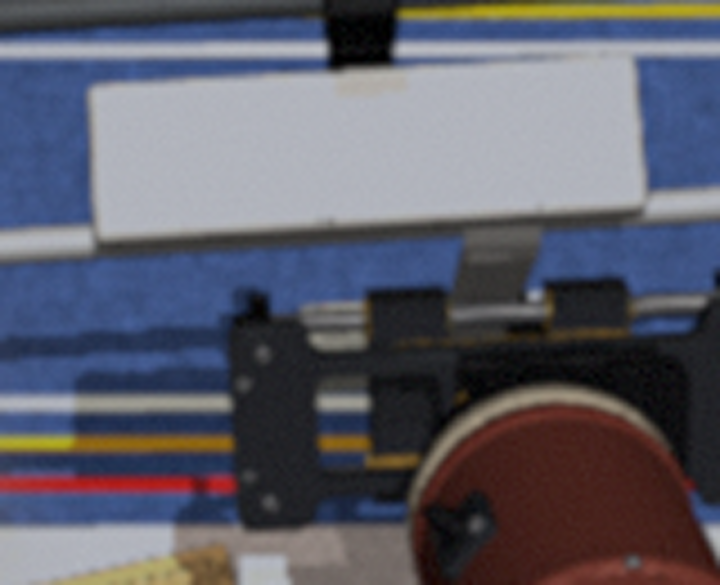

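View pics/l_side.png

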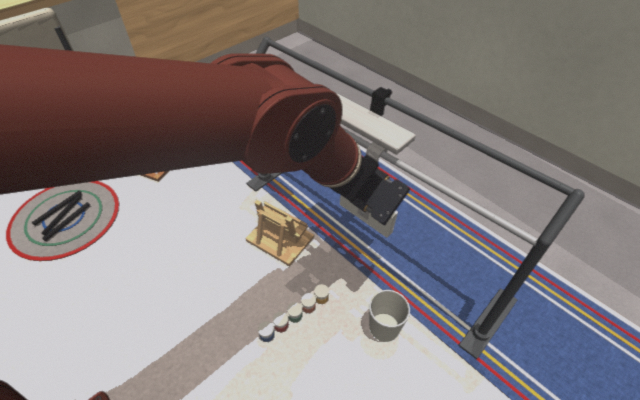

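Run:
```python
from pn import *
T=cam('top'); u=lambda x,y:((x+.5)/4.5+250-.5,(y+.5)/4.5+70-.5)
ys=np.array([-np.sin(YAW),np.cos(YAW),0]);xs=np.array([np.cos(YAW),np.sin(YAW),0])
al=lambda X:(X-rail(0))@ys
L=[onz(T,u(*p),.345) for p in ((90,88),(98,237),(632,60),(643,207))]
print('lamp along',[al(X).round(4) for X in L],'x',[((X-rail(0))@xs).round(4) for X in L],'centre',np.mean([al(X) for X in L]))
im=cv2.imread('pics/l_top.png').astype(int)
for v in (123,125,127,129,131): print(v,im[v,348:376].sum(1)//3, (im[v,348:376,0]-im[v,348:376,2]))
def onx(p,x):
    o,d=ray(T,p); n=xs; k=((rail(0)+x*xs-o)@n)/(d@n); return o+k*d
for a,b,row in ((462,537,250),(459,532,270)):
    A,B=[onx(u(q,row),-.014) for q in (a,b)]; print(al(A),al(B),(al(A)+al(B))/2,A[2])
print('enc',al(pt((0,0,197))))
```

```text
lamp along [np.float64(0.1334), np.float64(0.133), np.float64(-0.0437), np.float64(-0.0429)] x [np.float64(0.0374), np.float64(-0.0134), np.float64(0.0357), np.float64(-0.0145)] centre 0.04493757928195954
123 [81 83 82 86 85 87 91 89 91 90 89 87 88 89 90 88 87 85 86 86 87 86 91 90
 90 94 91 91] [53 55 59 59 45 15 -4 -4 -5 -4 -5 -4 -4 -2 -4 -4 -3 -4 -3 -5 -4  9 43 68
 71 72 71 71]
125 [94 95 93 88 77 70 72 74 75 76 74 72 72 71 73 70 68 68 70 68 69 74 84 90
 88 89 91 87] [71 73 76 68 43  7 -4 -4 -2 -4 -3 -3 -4 -3 -2 -2 -3 -3 -3 -6 -1 20 52 66
 71 71 69 70]
127 [94 95 96 82 66 65 73 81 79 78 81 78 78 76 74 68 62 60 60 59 63 79 87 94
 95 96 94 88] [73 72 72 58 24 -2 -7 -5 -3 -5 -3 -4 -4 -4 -5 -3 -4 -2 -3 -7  9 39 62 73
 75 75 72 67]
129 [94 94 90 74 56 49 55 53 51 52 53 53 52 52 53 52 53 51 53 59 73 86 91 97
 98 94 91 90] [73 74 64 41 10 -4 -3 -2 -3 -3 -2 -2 -2 -3 -1 -4 -3 -4 -3  9 41 63 72 73
 74 75 69 69]
131 [91 94 83 66 51 51 54 53 49 51 52 49 53 54 52 55 54 51 54 69 82 89 86 83
 83 81 75 72] [72 70 57 24 -2 -5 -4 -3 -2 -3 -3 -2 -2 -3 -1 -5 -3 -8  2 34 61 67 63 60
 58 58 56 53]
0.013529704938267152 -0.012344592133345295 0.0005925564024609285 0.31064814501626936
0.013309059462490756 -0.012624842831471484 0.0003421083155096356 0.28865353370894054
enc 0.004080690154374407
```

>>> arm_command([
  {"ax": 0, "ay": 0, "az": 0, "tx": -0.02, "ty": 0.03, "tz": 1, "grip": 1},
  {"ax": 0, "ay": 0, "az": 0, "tx": -0.02, "ty": 0.03, "tz": 1.2, "grip": 1},
  {"ax": 0, "ay": 0, "az": 0, "tx": -0.02, "ty": 0.03, "tz": 1.2, "grip": 1},
  {"ax": 0, "ay": 0, "az": 0, "tx": -0.02, "ty": 0.02, "tz": 1, "grip": 1},
  {"ax": 0, "ay": 0, "az": 0, "tx": 0, "ty": 0, "tz": 0, "grip": 1},
])

```text
t: 12.02
tool_pos: [0.6806, 0.0472, 0.1986]
ee_rot: [-1.532, -0.603, 0.041]
ft_force: [-0.2, 1.7, 0.1]
width: 0.0251
```

```bash
cat > ms.py <<'E'
from pn import *
T=cam('top')
ys=np.array([-np.sin(YAW),np.cos(YAW),0]);xs=np.array([np.cos(YAW),np.sin(YAW),0])
al=lambda X:(X-rail(0))@ys
def onx(p,x):
    o,d=ray(T,p); k=((rail(0)+x*xs-o)@xs)/(d@xs); return o+k*d
def meas(name):
    im=r.read_camera('top')[:,:,::-1]; cv2.imwrite(f'pics/{name}.png',im); im=im.astype(int)
    cv2.imwrite(f'pics/{name}_z.png',cv2.resize(im[70:200,250:410].astype('uint8'),None,fx=4.5,fy=4.5,interpolation=2))
    u0=proj(T,rail(.045))[0]
    for v in (124,125,126,127,128):
        d=(im[v,:,0]-im[v,:,2]); lo=int(u0)-25; m=[u for u in range(lo,lo+50) if d[u]<30]
        if m:
            A,B=onx((min(m)-.5,v),-.014),onx((max(m)+.5,v),-.014); print(v,min(m),max(m),'along',al(A),al(B),(al(A)+al(B))/2)
E
python3 - <<'E'
from ms import *
meas('m_top'); print('enc',al(pt((0,0,197)))); plan(rail(.045))
E
```

```text
124 305 339 along 0.08556123604487167 0.03330261538244164 0.05943192571365666
125 323 339 along 0.05888618063369534 0.03315355280269882 0.04601986671819708
126 323 339 along 0.05890359506071475 0.03300253747529561 0.045953066268005174
127 323 339 along 0.05892123752443188 0.032849530775195326 0.04588538414981361
128 323 339 along 0.0589391125334745 0.0326944930519376 0.04581680279270605
enc 0.0462521742628022
t 12.07 q [-0.1132  0.046  -0.0316  1.9971  0.0459  0.4958  1.4454] F [0.218  0.8421 0.5386]
seat now [0.6859 0.0462 0.3051] tgt TCP [0.6797 0.045  0.1985] turn [-0.0023  0.0021  0.003 ] shift(cur) [-0.0824 -0.0495 -0.1231] shift(new) [-0.0823 -0.049  -0.1234]
```

View pics/m_top_z.png

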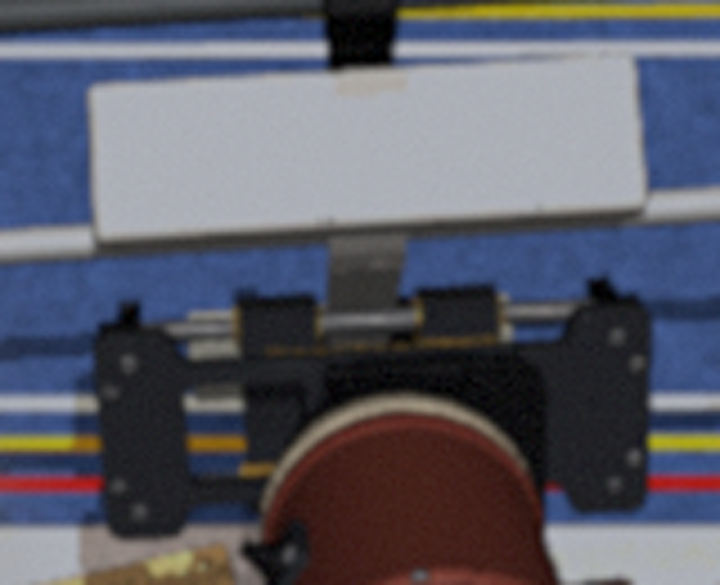

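>>> arm_command([
  {"ax": 0, "ay": 0, "az": 0, "tx": 0, "ty": 0, "tz": -0.1, "grip": 1},
  {"ax": 0, "ay": 0, "az": 0, "tx": 0, "ty": 0, "tz": 0, "grip": 1},
  {"ax": 0, "ay": 0, "az": 0, "tx": 0, "ty": 0, "tz": 0, "grip": 1},
])

```text
t: 12.32
tool_pos: [0.6809, 0.0437, 0.1986]
ee_rot: [-1.532, -0.603, 0.038]
ft_force: [-0.7, 1.6, -1.0]
width: 0.0254
```

Run:
```python
from ms import *
meas('n_top'); print('enc',al(pt((0,0,197)))); plan(rail(.045)); s=r.sense(); print(s['wrist_torque'])
cv2.imwrite('pics/n_w.png',r.read_camera('wrist')[:,:,::-1])
```

```text
124 305 341 along 0.08556123604487167 0.030271662985797147 0.05791644951533441
125 325 341 along 0.05587719515054067 0.030102738978713524 0.0429899670646271
126 325 341 along 0.05587503508719191 0.029931600219693138 0.042903317653442526
127 325 341 along 0.05587284671526123 0.029758202865112375 0.0428155247901868
128 325 341 along 0.055870629474583364 0.029582501906412307 0.042726565690497834
enc 0.04380614265110387
t 12.37 q [-0.1108  0.0459 -0.03    1.9971  0.0439  0.4955  1.4482] F [-1.7402  0.1646 -0.3744]
seat now [0.6861 0.0438 0.3052] tgt TCP [0.6797 0.045  0.1985] turn [-0.0009 -0.0002  0.0033] shift(cur) [-0.0985 -0.0429  0.1183] shift(new) [-0.0986 -0.0427  0.1183]
[-0.0837  0.7011  0.0421]
```

View pics/n_w.png

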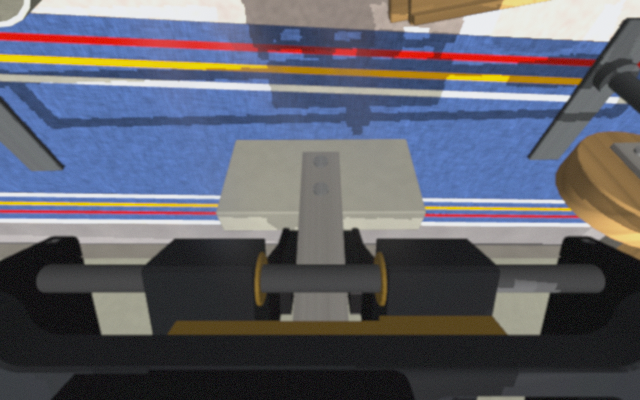

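>>> arm_command([
  {"ax": 0, "ay": 0, "az": 0, "tx": 0, "ty": 0, "tz": 0.1, "grip": 1},
  {"ax": 0, "ay": 0, "az": 0, "tx": 0, "ty": 0, "tz": 0.1, "grip": 1},
  {"ax": 0, "ay": 0, "az": 0, "tx": 0, "ty": 0, "tz": 0, "grip": 1},
  {"ax": 0, "ay": 0, "az": 0, "tx": 0, "ty": 0, "tz": 0, "grip": 1},
  {"ax": 0, "ay": 0, "az": 0, "tx": 0, "ty": 0, "tz": 0, "grip": 1},
])

```text
t: 12.83
tool_pos: [0.6807, 0.0467, 0.1987]
ee_rot: [-1.532, -0.603, 0.039]
ft_force: [0.9, -0.6, -1.0]
width: 0.0256
```

Run:
```python
from ms import *
meas('o_top'); print('enc',al(pt((0,0,197))));s=r.sense(); print(s['ft_force'])
```

```text
124 305 340 along 0.08556123604487167 0.03178775266501179 0.058674494354941736
125 324 340 along 0.057382296674895354 0.03162876741166265 0.044505532043279006
126 324 340 along 0.0573899318044439 0.031467698567610565 0.04442881518602723
127 324 340 along 0.05739766695470954 0.0313045049027507 0.04435108592873012
128 324 339 along 0.05740550410406803 0.0326944930519376 0.04504999857800281
enc 0.046708173082644945
[-0.3821 -0.4677 -0.8446]
```

>>> arm_command([
  {"ax": 0, "ay": 0, "az": 0, "tx": -0.03, "ty": 0.05, "tz": 0, "grip": 1},
  {"ax": 0, "ay": 0, "az": 0, "tx": 0, "ty": 0, "tz": 0, "grip": 1},
  {"ax": 0, "ay": 0, "az": 0, "tx": 0, "ty": 0, "tz": 0, "grip": 0.3},
  {"ax": 0, "ay": 0, "az": 0, "tx": 0, "ty": 0, "tz": 0, "grip": 0.1},
  {"ax": 0, "ay": 0, "az": 0, "tx": 0, "ty": 0, "tz": 0, "grip": -0.2},
])

```text
t: 13.3
tool_pos: [0.6807, 0.047, 0.1982]
ee_rot: [-1.532, -0.603, 0.039]
ft_force: [0.4, 0.6, 0.2]
width: 0.0367
```

>>> arm_command([
  {"ax": 0, "ay": 0, "az": 0, "tx": 0, "ty": 0, "tz": 0, "grip": -0.3},
  {"ax": 0, "ay": 0, "az": 0, "tx": 0, "ty": 0, "tz": 0, "grip": -0.3},
  {"ax": 0, "ay": 0, "az": 0, "tx": 0, "ty": 0, "tz": 0, "grip": -0.3},
  {"ax": 0, "ay": 0, "az": 0, "tx": 0, "ty": 0, "tz": 0, "grip": -0.3},
  {"ax": 0, "ay": 0, "az": 0, "tx": 0, "ty": 0, "tz": 0, "grip": -0.3},
])

```text
t: 13.72
tool_pos: [0.6808, 0.0469, 0.1983]
ee_rot: [-1.532, -0.603, 0.039]
ft_force: [0.0, -0.1, -0.1]
width: 0.0557
```

Run:
```python
from ms import *
meas('p_top'); s=r.sense(); print(s['ft_force'],s['width'],s['joint_pos'])
cv2.imwrite('pics/p_w.png',r.read_camera('wrist')[:,:,::-1])
```

```text
124 305 340 along 0.08556123604487167 0.03178775266501179 0.058674494354941736
125 324 340 along 0.057382296674895354 0.03162876741166265 0.044505532043279006
126 324 340 along 0.0573899318044439 0.031467698567610565 0.04442881518602723
127 324 339 along 0.05739766695470954 0.032849530775195326 0.04512359886495243
128 324 339 along 0.05740550410406803 0.0326944930519376 0.04504999857800281
[-0.4586  0.2333  0.0379] 0.05611937682976395 [-0.1145  0.0464 -0.0322  1.9975  0.0498  0.4944  1.439 ]
```

View pics/p_w.png

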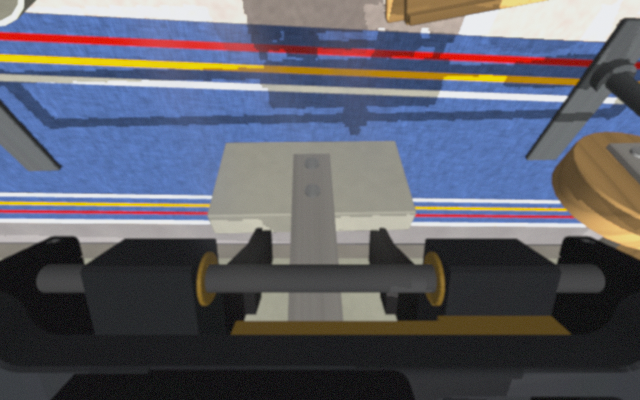

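>>> arm_command([
  {"ax": 0, "ay": 0, "az": 0, "tx": 0, "ty": -0.5, "tz": -0.1, "grip": -0.6},
  {"ax": 0, "ay": 0, "az": 0, "tx": 0, "ty": -1, "tz": -0.1, "grip": -0.6},
  {"ax": 0, "ay": 0, "az": 0, "tx": 0, "ty": -1.5, "tz": 0, "grip": -0.6},
  {"ax": 0, "ay": 0, "az": 0, "tx": 0, "ty": -1.5, "tz": 0, "grip": -0.6},
  {"ax": 0, "ay": 0, "az": 0, "tx": 0, "ty": -1.5, "tz": 0, "grip": -0.6},
])

```text
t: 14.23
tool_pos: [0.6463, 0.0409, 0.2489]
ee_rot: [-1.532, -0.603, 0.039]
ft_force: [0.5, 0.5, 0.7]
width: 0.069
```

>>> arm_command([
  {"ax": 0, "ay": 0, "az": 0, "tx": -0.8, "ty": -1.5, "tz": 0, "grip": -0.6},
  {"ax": 0, "ay": 0, "az": 0, "tx": -0.8, "ty": -1.5, "tz": 0, "grip": -0.6},
  {"ax": 0, "ay": 0, "az": 0, "tx": -0.8, "ty": -1, "tz": 0, "grip": -0.6},
])

```text
t: 14.48
tool_pos: [0.6039, 0.0377, 0.2691]
ee_rot: [-1.532, -0.605, 0.038]
ft_force: [-0.1, 0.2, 0.4]
width: 0.07
```

Run:
```python
from ms import *
meas('q_top'); s=r.sense(); print(s['ft_force'],s['tool_pos'],s['joint_pos'],s['t'])
np.save('q.npy',np.r_[s['tool_pos'],s['ee_rot']])
cv2.imwrite('pics/q_w.png',r.read_camera('wrist')[:,:,::-1])
cv2.imwrite('pics/q_side.png',r.read_camera('side')[:,:,::-1])
```

```text
124 305 340 along 0.08556123604487167 0.03178775266501179 0.058674494354941736
125 324 340 along 0.057382296674895354 0.03162876741166265 0.044505532043279006
126 324 339 along 0.0573899318044439 0.03300253747529561 0.045196234639869756
127 324 339 along 0.05739766695470954 0.032849530775195326 0.04512359886495243
128 324 339 along 0.05740550410406803 0.0326944930519376 0.04504999857800281
[-0.4498  0.5828  0.1948] [0.6026 0.0376 0.2695] [-0.1068 -0.1851 -0.0395  2.0606  0.0262  0.6602  1.4578] 14.5333
```

View pics/q_w.png

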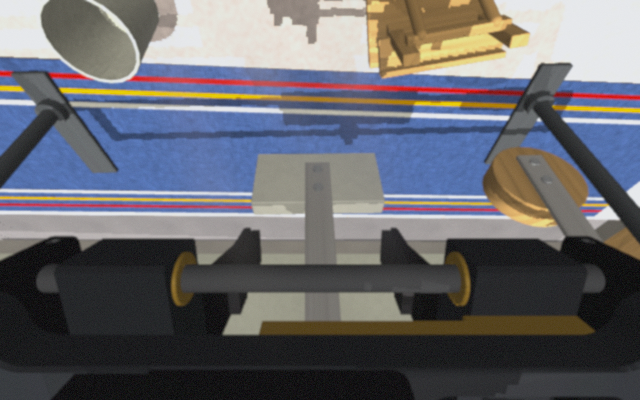

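View pics/q_side.png

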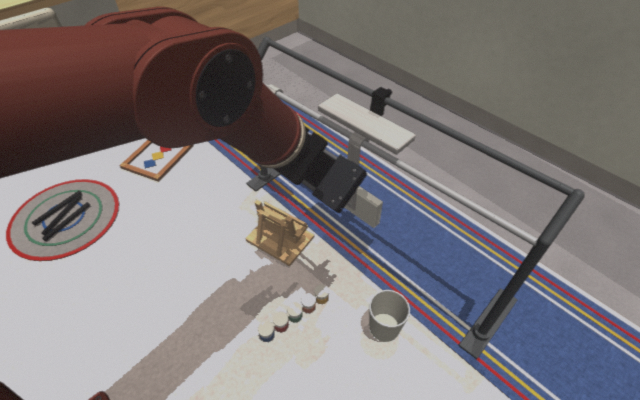

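View pics/q_top_z.png

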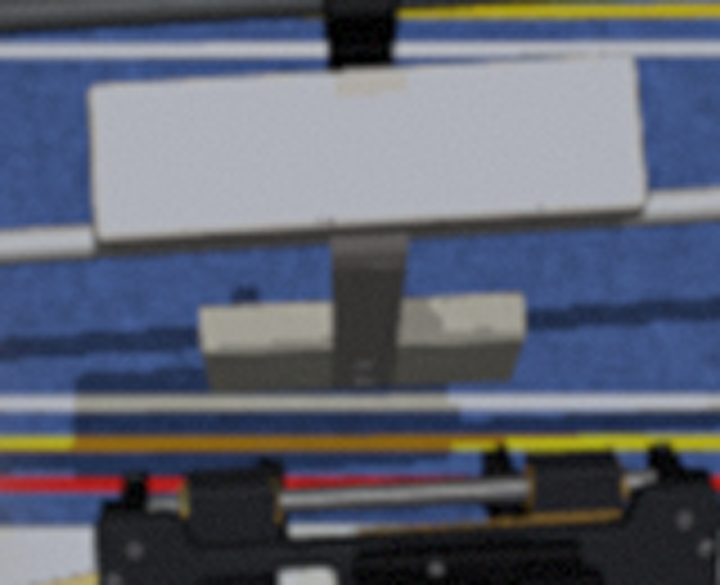

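>>> arm_command([
  {"ax": 0, "ay": 0, "az": 0, "tx": -1, "ty": -0.5, "tz": 0, "grip": -0.6},
  {"ax": 0, "ay": 0, "az": 0, "tx": 0, "ty": 0, "tz": 0, "grip": -0.6},
  {"ax": 0, "ay": 0, "az": 0, "tx": 0, "ty": 0, "tz": 0, "grip": -0.6},
  {"ax": 0, "ay": 0, "az": 0, "tx": 0, "ty": 0, "tz": 0, "grip": -0.6},
  {"ax": 0, "ay": 0, "az": 0, "tx": 0, "ty": 0, "tz": 0, "grip": -0.6},
])

```text
t: 15.05
tool_pos: [0.5939, 0.0374, 0.2651]
ee_rot: [-1.532, -0.603, 0.039]
ft_force: [0.3, -0.8, 0.3]
width: 0.0696
```

Run:
```python
from ms import *
meas('s_top'); s=r.sense(); print(s['t'],s['ft_force'],s['tool_pos'],s['joint_pos'])
u=lambda x,y:((x+.5)/4.5+250-.5,(y+.5)/4.5+70-.5)
print('board',[al(onz(T,u(*p),.178)) for p in ((203,352),(523,340),(200,310),(523,295))])
a=cv2.imread('pics/a_top.png').astype(int);b=cv2.imread('pics/s_top.png').astype(int)
print('cup',abs(a-b)[185:240,400:455].mean(),'round',abs(a-b)[115:170,150:235].mean())
im=r.read_camera('side')[:,:,::-1];a=cv2.imread('pics/a_side.png').astype(int)
d=abs(a-im.astype(int)); print('side cup',d[290:340,365:412].mean(),'pots',d[285:340,255:332].mean(), 'noise',d[:40,560:].mean())
cv2.imwrite('pics/s_c.png',np.hstack([cv2.resize(a[270:350,240:420].astype('uint8'),None,fx=2.2,fy=2.2),cv2.resize(im[270:350,240:420],None,fx=2.2,fy=2.2)]))
```

```text
124 305 340 along 0.08556123604487167 0.03178775266501179 0.058674494354941736
125 324 340 along 0.057382296674895354 0.03162876741166265 0.044505532043279006
126 324 340 along 0.0573899318044439 0.031467698567610565 0.04442881518602723
127 324 339 along 0.05739766695470954 0.032849530775195326 0.04512359886495243
128 324 339 along 0.05740550410406803 0.0326944930519376 0.04504999857800281
15.1 [ 0.136  -0.6473 -0.6211] [0.5939 0.0374 0.2651] [-0.1067 -0.2003 -0.0416  2.0808  0.0263  0.6578  1.4559]
board [np.float64(0.10891504594153537), np.float64(-0.018822329273470093), np.float64(0.10920378616628958), np.float64(-0.020260218185683267)]
cup 33.53928374655647 round 16.293832442067735
side cup 23.43290780141844 pots 28.391184573002754 noise 18.793958333333332
```

View pics/s_top.png

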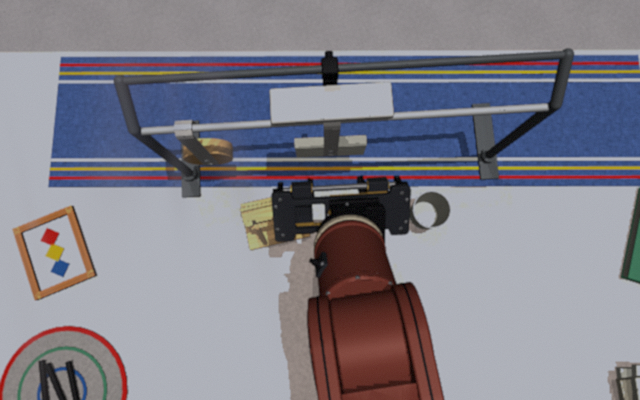

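View pics/s_c.png

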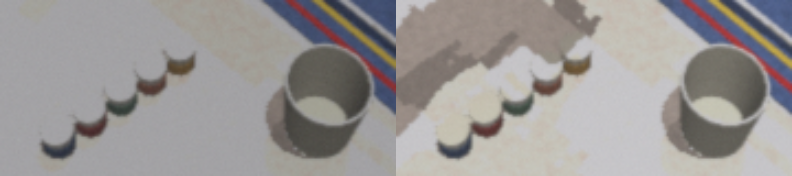

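The panel hangs centred: its board centre is 0.0448 m along the rail and the lamp's is 0.0449 m. The cup, pots and round panel are where they started, and the robot is clear.

```bash
python3 -c "
from bench import r
print(r.sign_off(), r.sense()['t'])"
```

```text
the job is handed in; nothing more can be done
the job is handed in; nothing more can be done
```

The panel is hanging on the rail, centred under the lamp with its painted face away from the robot. I handed the job in at about 15 s of the 56 s allowed. I took it by its hanger bar, hooked it on the open stretch of rail, slid it along until it was under the lamp, let go and backed the arm off.

**Centring:** measured along the rail from the base's y = 0, the board's centre is at 44.8 mm, the bar's at about 44.8 mm and the lamp's at 44.9 mm. The position had not changed about 1.3 s after I let go.

**Lamp and loose things:** before and after pictures show the lamp, cup, paint pots and round panel where they were. I judged that by eye, because moving shadows spoiled a direct pixel comparison. The wrist force readings after each move stayed near 3 N or less.

**Checks that disagreed:**
- While I held the panel, arm readings and camera differed by 2–4 mm on where the hook was along the rail. I went by the camera; when released, the panel's lower part shifted a few millimetres sideways in the wrist view.
- After one adjustment the arm was still settling, so that reading was off and I had to correct by 2 mm before letting go.
- On the way to the easel, the second joint read -0.381 against its limit of -0.38, and the fourth came within 0.003 rad of its own limit. I moved forward and used a smaller tilt for the grasp.

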